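Jam the locknut of a height stop while a spanner holds the adjusting nut

TASK

Lock the height stop without losing its setting: slide the open-ended spanner flat along the base onto the flats of the lower adjusting nut, handle along the arm, and let go of it. Then turn the hexagon locknut above it clockwise (seen from above), so that the spanner comes to bear on the stop post and holds the lower nut, until the locknut is jammed to about 1 N m, at most 1.4. Leave the spanner on the nut with its handle at the post, let go, and do not disturb the two vials and the small beaker.

Things in the scene. Friction and masses are not known exactly. Their poses are not given: they have to be found in the camera images.
- height_stop: Fixed grey base casting, 24 mm tall: a round flange of 84 mm diameter with an arm 54 mm wide that runs 132 mm from the centre along -x of its own frame (the arm spans y -30 to +24 mm). Origin on the bench on the spindle axis; z up. The arm points roughly to the right, seen from the robot; where it stands and its yaw differ each time.
- stop_post: Fixed steel pin, 12 mm diameter, 18 mm tall, on the arm; origin at its foot on the arm's top (24 mm above the bench), 118 mm from the spindle axis along -x and 14 mm to +y in the frame of height_stop. The spanner's handle, swung clockwise seen from above, comes to rest against it.
- nut_flats (a point): The adjusting nut: dark steel, on the spindle axis, lying on the flange: 44 mm long (its x) by 36 mm across its two parallel flats (its y), 10 mm high, so from 24 to 34 mm above the bench. This point lies on the axis at its underside and turns with it. The spanner goes on along its x axis from the handle side, moving towards +x.
- adjusting_nut (a joint): Angle of the adjusting nut, rad, growing clockwise seen from above; 0 = its setting: its x lies along that of height_stop and a spanner on it touches the post. Starts at -0.25 to -0.05. It turns easily (0.04 N m), so the locknut drags it along unless held; with the spanner against the post it rests within about 0.1 of 0.
- locknut: Steel hexagon nut above the adjusting nut: 36 mm across flats, 26 mm high, 36 to 62 mm above the bench; the 18 mm stud ends at 76 mm. Origin on the axis at its underside; flats face its own +x and -x and every 60 degrees. Turns with 0.15 N m (felt only while moving), dragging the adjusting nut until the spanner meets the post; then 1.2 to 2.4 rad more clockwise until it bites (not visible) and the torque rises.
- wave_washer (a joint): How far the locknut is turned beyond its bite, rad, squeezing the washer (35 mm across, 2 mm thick) between the nuts; 0 = not yet tight. Torque = 3 N m per rad of squeeze plus 0.2 N m while turning on, less 0.2 N m when holding still (so 1 N m is 0.27 moving, 0.4 still). Under 0.18 is too slack, beyond 0.6 overtightened. Let go, it springs back to about 0.07 and stays.
- spanner: Loose thin open-ended steel spanner, about 0.16 kg, 229 mm long, flat on the bench. Origin: centre of the jaw opening, underside; x points out of the mouth, handle along -x. Jaw gap 38.5 mm between prongs flared at the mouth; prong tips 25 mm ahead of the origin, throat 23.5 mm behind it; head 58.5 mm wide, 8 mm thick; neck 16 mm wide, 8 mm thick, up to 126 mm behind, then the grip.
- spanner_jaw (a point): Centre of the spanner's jaw opening, on its underside; coincides with the adjusting nut's origin when the spanner is on (within about 1.5 mm). The wide head ends 51 mm behind this point, so between nut and post it can be set down with this point 48 to 60 mm short of the nut's axis and then pushed on; it stops when the throat meets the nut.
- spanner_grip (a point): Centre of the spanner's black rubber grip, 78 mm long, 22 mm wide, 12 mm thick, 165 mm behind the jaw centre and 6 mm above the underside. With the spanner on the nut the grip overhangs the end of the arm.
- vial_near: Bystander: brown glass vial with black cap, 33 mm diameter, 74 mm tall, origin at its underside. Leave alone.
- vial_far: Bystander: a second such vial, 33 mm diameter, 74 mm tall, origin at its underside. Leave alone.
- beaker_small: Bystander: small glass beaker, 39 mm diameter, 48 mm tall, origin at its underside. Leave alone.

How it is judged:
By the outcome, as a careful person would: the job done as asked, in the order asked, and still so for the second after the job is handed in, with the robot touching nothing.
It also fails if it takes over 67 s, if anything falls off the work surface, if the arm or the gripper's body presses on something with over 40 N, if the wrist force passes 120 N, or if a joint passes its speed limit or range.

ROBOT

A 7-joint arm with a two-finger parallel gripper is mounted at the origin on a cart in front of the work surface, level with it; the furniture and walls round the work are solid. World frame = base frame: x ahead of the robot, y to its left, z up, the work surface at z = 0. Lengths are in mm, angles in rad, forces in N, time in s.
With the tool pointing down it reaches from about 400 to 925 mm from the base axis. Payload 5.6 kg.
Tool frame: the origin (TCP) lies between the finger pads; the fingertips stand ahead of it and the grasp point (between the pads) lies 11 mm behind it (ctrl.tcp_to_tips is the z of the fingertips in the tool frame, in mm); z points along the fingers, y is the direction in which the jaws open and shut (so a half turn about z gives the same grasp; the last joint's range is limited). The gripper opens to 85 mm and grips with 20 to 120 N. Pads are 22 mm wide; open, the fingers measure 114 mm over their backs; the gripper's body (76 mm by 85 mm) begins 54 mm behind the grasp point. The pads swing forward as they close: fully open they stand 13 mm farther back than shut.
Start: joints at [1.232, 0.468, -0.012, 1.603, 0.006, 1.071, -0.056], TCP at [189.437, -621.789, 239.29] pointing down, gripper open.
Joint ranges: [-2.53, 2.53], [-0.31, 2.02], [-1.57, 1.55], [0.28, 2.44], [-1.29, 4.43], [0.15, 1.84], [-2.92, 2.92]. Speed limits (rad/s): [2.57, 2.57, 3.14, 3.14, 3.14, 3.14, 3.14].

INTERFACE

Orientations are given as a unit quaternion [x, y, z, w].
In Python, from rig import readout, vision, ctrl gives the robot as it stands. The module is installed in compiled form; this text tells all that it offers.
- The arm moves only by the tool play_rows, never from a script. Its argument "rows" is a list of rows, each an object of numbers: "tx", "ty", "tz": the shift along the tool's x, y, z in mm; "wx", "wy", "wz": the turn, a rotation vector about the tool's x, y, z in degrees; "grip": the opening, from 0 (shut) to 1 (fully open). A call has 1 to 8 rows; each row is the pose to reach, as a shift and turn from the pose commanded when the call began, along the tool's axes at that moment; what a row does not reach only later rows make up. A row lasts 1/10 s, in which the tool goes at most 50 mm and 8.59 degrees, less where a joint would pass 70% of its speed; a pose out of reach is approached as far as the arm can. A call with a gripper value outside its range is refused whole. The fingers move at their own pace and stop on an object; the grip force is fixed at half the most. Time passes only in rows, so rows that repeat a pose let the fingers close. It gives the time, the measured TCP pose, the force and the opening at its end, in the units of the state.
- readout.get_obs(): the state, without advancing time (a new reading comes with each control period).
- vision.capture(name): name is "scene" or "top" or "wrist"; returns the picture (420x560x3 uint8, red, green, blue); there is no depth.
- vision.camera_model(name): a dict with "mtx" (3x3 intrinsics, pixels), "R" (3x3) and "t" (3): a world point X has camera coordinates R X + t. Camera axes: x right, y down, z forward; pixel columns grow to the right and rows downward; lengths in mm; the calibration is good to about 2 mm. The wrist camera is an equidistant fisheye: a pixel r from the principal point sees the ray r / f radians off the axis. A picture is of the moment at which its call begins: read the wrist's pose just before it. camera_model takes no time and is no camera call; for the wrist camera it gives the pose at the moment of the call.
- ctrl.close_job(): hands the job in, once; it reports no verdict.
The state is a dict: "clock": time; "joint_pos": joint angles; "qd": joint speeds; "tau": joint torques, N m; "ee_pos": TCP position; "tool_rot": TCP orientation; "force": force on the tool from outside, world axes, zero at the start; "wrist_torque": the same for the moment, N m; "width": finger opening in mm.
Only numpy, scipy, OpenCV 4.12 (cv2) and the standard library are available. Lean on these libraries where they do the work, as an engineer would, in place of code of your own. Each camera call takes 0.05 s, during which the arm holds its last target.

## Working session

There is one attempt and no reset: what is moved stays moved. The work goes in short steps, Python scripts to look and compute and a tool call to move; the robot and the scene stay as the last step left them, time stands still between calls to the robot, and variables do not carry over. Pictures are saved under pics/ and viewed, and the job is handed in when it is done.

Besides the shell and the picture viewer there is one more tool, called after "Call:" by a JSON object that holds its "api" and its "payload", one argument or row to a line. play_rows: Moves the arm, as the interface text tells. Its arguments: {"type":"object","properties":{"rows":{"type":"array","items":{"type":"object","properties":{"tx":{"type":"number"},"ty":{"type":"number"},"tz":{"type":"number"},"wx":{"type":"number"},"wy":{"type":"number"},"wz":{"type":"number"},"grip":{"type":"number"}}}}},"required":["rows"]}

```bash
mkdir -p pics; ls
python3 - <<'E'
from rig import readout, vision, ctrl
import cv2
o=readout.get_obs(); print(o); print(ctrl.tcp_to_tips)
for n in ["scene","top","wrist"]:
    im=vision.capture(n); cv2.imwrite(f"pics/{n}0.png",im[:,:,::-1])
    m=vision.camera_model(n); print(n,m)
E
```

```text
pics
{'clock': 0.0, 'joint_pos': array([ 1.23199951,  0.46837751, -0.01158447,  1.60365194,  0.00598698,
        1.07141773, -0.05629618]), 'qd': array([-1.58977773e-03, -6.65047245e-05,  1.42564007e-04, -3.63687509e-04,
        8.97861738e-05, -2.27018352e-03, -1.39603170e-03]), 'tau': array([ 7.17650910e-04, -5.32384658e+01,  2.13408616e-02, -2.51304030e+01,
        1.13222896e-02,  7.72083906e-03,  4.47205605e-05]), 'ee_pos': array([ 189.23911597, -621.25379765,  238.32638192]), 'tool_rot': array([ 9.89088630e-01,  1.47318887e-01, -1.94786042e-04, -8.88970404e-04]), 'force': array([-0.09075586, -0.20760733,  0.21096529]), 'wrist_torque': array([-0.0050853 ,  0.04394675, -0.02560195]), 'width': 85.45537605360619}
8.0
scene {'mtx': array([[435.9711071 ,   0.        , 270.90209753],
       [  0.        , 435.9711071 , 211.63363348],
       [  0.        ,   0.        ,   1.        ]]), 'R': array([[-0.55353468, -0.83282177,  0.00269246],
       [-0.63945026,  0.42293467, -0.64205111],
       [ 0.53357541, -0.35711925, -0.76665711]]), 't': array([ 12.27386668, 549.54258482, 567.24009556])}
top {'mtx': array([[391.08450422,   0.        , 273.25695284],
       [  0.        , 391.08450422, 205.9342385 ],
       [  0.        ,   0.        ,   1.        ]]), 'R': array([[-2.39515247e-04, -9.99448261e-01, -3.32132077e-02],
       [-9.97643854e-01,  2.51742019e-03, -6.85594819e-02],
       [ 6.86052665e-02,  3.31185315e-02, -9.97094018e-01]]), 't': array([-343.6641633 ,  549.72565291,  873.73741202])}
wrist {'mtx': array([[325.1922621 ,   0.        , 279.73575823],
       [  0.        , 325.1922621 , 210.14422547],
       [  0.        ,   0.        ,   1.        ]]), 'R': array([[ 2.91172998e-01, -9.56670141e-01, -7.24986768e-04],
       [-9.19871379e-01, -2.80180895e-01,  2.74472791e-01],
       [-2.62783051e-01, -7.92521708e-02, -9.61594593e-01]]), 't': array([-648.15014952,  -34.75509219,  377.17253646])}
```

View pics/top0.png

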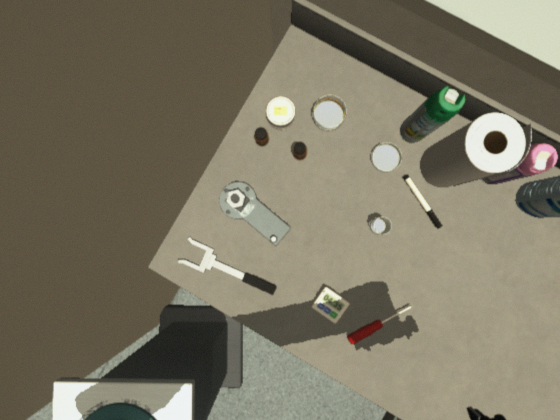

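View pics/scene0.png

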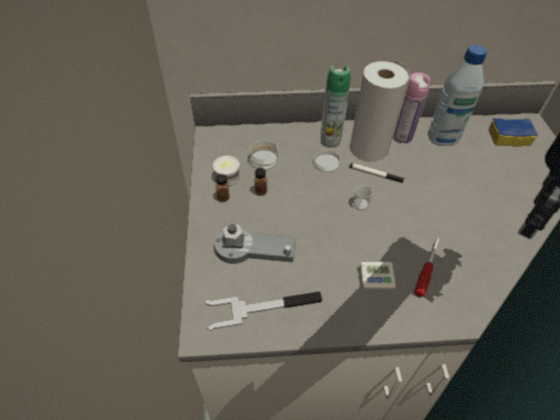

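View pics/wrist0.png

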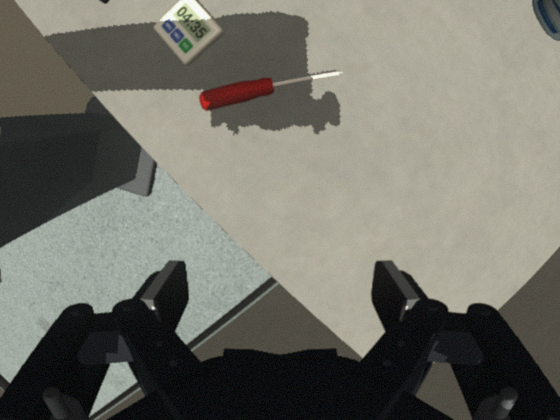

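```bash
cat > h.py <<'E'
from rig import readout, vision, ctrl
import cv2, numpy as np
from scipy.spatial.transform import Rotation as Ro
def ray(n,uv,m=None):
    m=m or vision.camera_model(n); K=m['mtx']; x=(uv[0]-K[0,2])/K[0,0]; y=(uv[1]-K[1,2])/K[1,1]
    if n=='wrist':
        r=np.hypot(x,y); d=np.array([np.sin(r)*x/max(r,1e-9),np.sin(r)*y/max(r,1e-9),np.cos(r)])
    else: d=np.array([x,y,1.])
    return -m['R'].T@m['t'], m['R'].T@d
def onz(n,uv,z,m=None):
    c,d=ray(n,uv,m); return c+d*(z-c[2])/d[2]
def proj(n,X,m=None):
    m=m or vision.camera_model(n); K=m['mtx']; p=m['R']@np.asarray(X,float)+m['t']
    if n=='wrist':
        r=np.arctan2(np.hypot(p[0],p[1]),p[2]); h=np.hypot(p[0],p[1]); x,y=r*p[0]/h,r*p[1]/h
    else: x,y=p[0]/p[2],p[1]/p[2]
    return np.array([K[0,0]*x+K[0,2],K[1,1]*y+K[1,2]])
def pose():
    o=readout.get_obs(); R=Ro.from_quat(o['tool_rot']); return o,np.array(o['ee_pos']),R
E
python3 - <<'E'
from h import *
im=cv2.imread('pics/top0.png')
cv2.imwrite('pics/top0c.png',cv2.resize(im[170:310,160:320],None,fx=5,fy=4.2857*1,interpolation=cv2.INTER_CUBIC) if 0 else cv2.resize(im[170:310,160:320],None,fx=4,fy=4,interpolation=cv2.INTER_CUBIC))
im=cv2.imread('pics/scene0.png')
cv2.imwrite('pics/scene0c.png',cv2.resize(im[205:340,190:340],None,fx=4,fy=4,interpolation=cv2.INTER_CUBIC))
E
```

```text
(no output)
```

View pics/top0c.png

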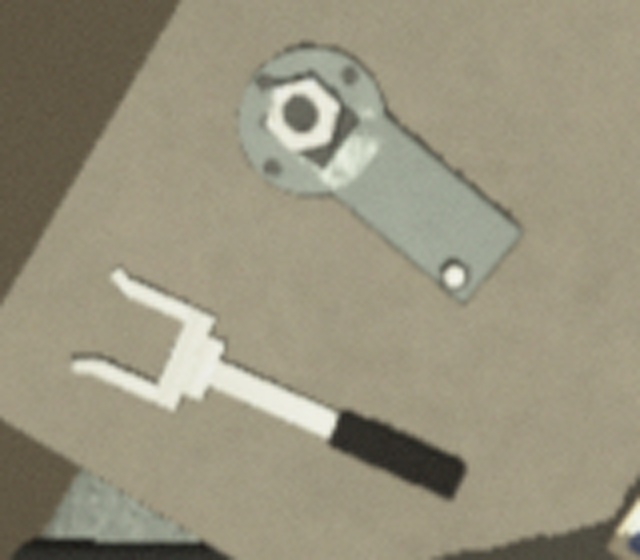

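View pics/scene0c.png

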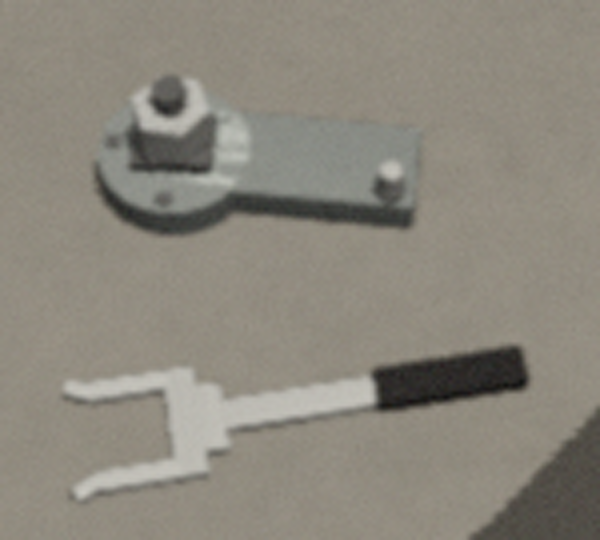

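Run:
```python
from h import *
np.set_printoptions(precision=1,suppress=True)
# crop coords /4 + (160,170) [-0.375 center]
def T(x,y): return (x/4+160-.375,y/4+170-.375)
def S(x,y): return (x/4+190-.375,y/4+205-.375)
print('stud top',onz('top',T(300,115),76), onz('scene',S(169,90),76))
print('post top',onz('top',T(455,274),42), onz('scene',S(390,170),42))
for a in [(120,270),(80,364),(212,320),(172,407)]: print('prong',onz('top',T(*a),8))
for a in [(67,390),(80,495),(190,372),(205,470)]: print('prong s',onz('scene',S(*a),8))
for a in [(345,412),(465,460),(453,498),(333,440)]: print('grip',onz('top',T(*a),12))
for a in [(375,372),(520,347),(526,383),(380,408)]: print('grip s',onz('scene',S(*a),12))
im=cv2.imread('pics/top0.png'); 
hs=cv2.cvtColor(im,cv2.COLOR_BGR2HSV)
m=np.zeros(im.shape[:2],np.uint8); m[235:300,175:285]=1
w=((im.min(2)>170)&(m>0)).astype(np.uint8)
n,l,st,c=cv2.connectedComponentsWithStats(w); 
for i in range(1,n):
  if st[i,4]>30: print('white',st[i],c[i])
k=((im.max(2)<80)&(m>0)).astype(np.uint8)
n,l,st,c=cv2.connectedComponentsWithStats(k)
for i in range(1,n):
  if st[i,4]>60:
    cnt=cv2.findContours((l==i).astype(np.uint8),0,2)[0][0]; print('black',st[i],c[i],cv2.minAreaRect(cnt), onz('top',c[i],12))
```

```text
stud top [ 561.2 -264.7   76. ] [ 560.6 -260.7   76. ]
post top [ 476.9 -345.6   42. ] [ 475.3 -341.7   42. ]
prong [ 478.7 -153.1    8. ]
prong [ 425.3 -130.9    8. ]
prong [ 450.3 -206.2    8. ]
prong [ 401.2 -183.9    8. ]
prong s [ 473.6 -146.1    8. ]
prong s [ 421.  -124.9    8. ]
prong s [ 448.5 -202.2    8. ]
prong s [ 399.1 -181.1    8. ]
grip [ 399.1 -282.7   12. ]
grip [ 372.7 -350.2   12. ]
grip [ 351.7 -343.5   12. ]
grip [ 383.5 -276.    12. ]
grip s [ 395.6 -278.    12. ]
grip s [ 366.9 -346.9   12. ]
grip s [ 349.2 -337.    12. ]
grip s [ 378.  -268.8   12. ]
white [178 238  66  41 633] [210.7 261.8]
black [243 273  33  21 324] [259.1 282.9] ((258.9554748535156, 282.7979431152344), (33.51803970336914, 9.931270599365234), 24.443954467773438) [ 376.3 -312.6   12. ]
```

Run:
```python
from h import *
np.set_printoptions(precision=2,suppress=True)
m=vision.camera_model('wrist'); c=-m['R'].T@m['t']
o,p,R=pose(); print(R.inv().apply(c-p), R.inv().apply(m['R'].T[:,2]),R.inv().apply(m['R'].T[:,0]))
print(R.as_matrix())
# target above grip
tgt=np.array([376,-312.6,150]); print(R.inv().apply(tgt-p))
```

```text
[  69.91   -1.32 -133.22] [-0.27  0.    0.96] [-0.  1. -0.]
[[ 0.96  0.29 -0.  ]
 [ 0.29 -0.96  0.  ]
 [-0.   -0.   -1.  ]]
[ 268.6  -240.83   88.85]
```

Call:
{"api": "play_rows", "payload": {
  "rows": [
    {"tx": 34,"ty": -30,"tz": 10,"wz": -6},
    {"tx": 68,"ty": -60,"tz": 20,"wz": -12},
    {"tx": 102,"ty": -90,"tz": 30,"wz": -18},
    {"tx": 136,"ty": -120,"tz": 40,"wz": -24},
    {"tx": 170,"ty": -150,"tz": 50,"wz": -30},
    {"tx": 204,"ty": -180,"tz": 60,"wz": -36},
    {"tx": 238,"ty": -210,"tz": 75,"wz": -42},
    {"tx": 268.6,"ty": -240.8,"tz": 88.8,"wz": -48.7,"grip": 0.5}
  ]
}}

```text
invalid input at $.rows[0]: expected keys tx, ty, tz, wx, wy, wz, grip
```

Call:
{"api": "play_rows", "payload": {
  "rows": [
    {"grip": 0.5},
    {"grip": 0.5},
    {"grip": 0.5}
  ]
}}

```text
invalid input at $.rows[0]: expected keys tx, ty, tz, wx, wy, wz, grip
```

Run:
```python
from h import *
np.set_printoptions(precision=2,suppress=True)
o,p,R=pose(); print(o['clock'],p,R.as_matrix(),o['width'],o['joint_pos'])
im=vision.capture('wrist'); np.savez('w1.npz',im=im,**vision.camera_model('wrist'))
cv2.imwrite('pics/w1.png',im[:,:,::-1])
```

```text
0.15 [ 189.31 -621.38  238.54] [[ 0.96  0.29 -0.  ]
 [ 0.29 -0.96  0.  ]
 [-0.   -0.   -1.  ]] 85.24996751871754 [ 1.23  0.47 -0.01  1.6   0.01  1.07 -0.06]
```

View pics/w1.png

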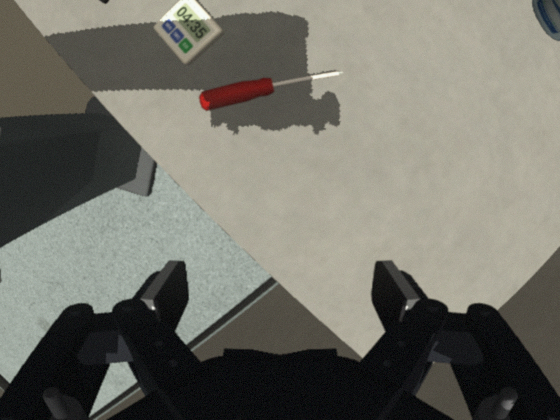

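All keys are required; the moves were refused. Sending full rows.

Call:
{"api": "play_rows", "payload": {
  "rows": [
    {"tx": 34,"ty": -30,"tz": 10,"wx": 0,"wy": 0,"wz": -6,"grip": 0.5},
    {"tx": 68,"ty": -60,"tz": 20,"wx": 0,"wy": 0,"wz": -12,"grip": 0.5},
    {"tx": 102,"ty": -90,"tz": 30,"wx": 0,"wy": 0,"wz": -18,"grip": 0.5},
    {"tx": 136,"ty": -120,"tz": 40,"wx": 0,"wy": 0,"wz": -24,"grip": 0.5},
    {"tx": 170,"ty": -150,"tz": 50,"wx": 0,"wy": 0,"wz": -30,"grip": 0.5},
    {"tx": 204,"ty": -180,"tz": 60,"wx": 0,"wy": 0,"wz": -36,"grip": 0.5},
    {"tx": 238,"ty": -210,"tz": 75,"wx": 0,"wy": 0,"wz": -42,"grip": 0.5},
    {"tx": 268.6,"ty": -240.8,"tz": 88.8,"wx": 0,"wy": 0,"wz": -48.7,"grip": 0.5}
  ]
}}

```text
clock: 1.0
ee_pos: [377.2, -311.6, 150.3]
tool_rot: [0.839, 0.544, 0.0, 0.0]
force: [-0.6, -1.0, -0.4]
width: 42.8
```

Call:
{"api": "play_rows", "payload": {
  "rows": [
    {"tx": 0,"ty": 0,"tz": 0,"wx": 0,"wy": 0,"wz": 0,"grip": 0.5},
    {"tx": 0,"ty": 0,"tz": 0,"wx": 0,"wy": 0,"wz": 0,"grip": 0.5},
    {"tx": 0,"ty": 0,"tz": 0,"wx": 0,"wy": 0,"wz": 0,"grip": 0.5}
  ]
}}

```text
clock: 1.3
ee_pos: [375.8, -314.5, 150.7]
tool_rot: [0.841, 0.541, -0.0, 0.0]
force: [0.6, 0.3, 0.5]
width: 42.7
```

Run:
```python
from h import *
np.set_printoptions(precision=2,suppress=True)
o,p,R=pose(); print(o['clock'],p,R.as_matrix(),o['width'],o['joint_pos'])
im=vision.capture('wrist'); np.savez('w1.npz',im=im,**vision.camera_model('wrist'))
cv2.imwrite('pics/w1b.png',im[:,:,::-1])
```

```text
1.3 [ 375.79 -314.47  150.73] [[ 0.41  0.91  0.  ]
 [ 0.91 -0.41 -0.  ]
 [-0.    0.   -1.  ]] 42.68602996682486 [ 0.89  0.35 -0.31  2.05  0.15  0.77  0.06]
```

View pics/w1b.png

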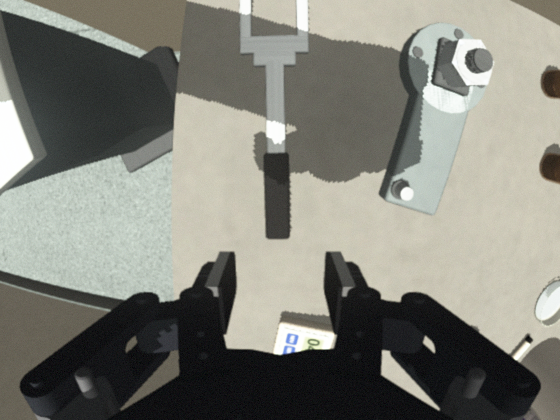

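Run:
```python
from h import *
im=np.load('w1.npz')['im'][:,:,::-1]
a=cv2.resize(im[10:220,370:520],None,fx=3.8,fy=2.85*1.333,interpolation=cv2.INTER_CUBIC)
cv2.imwrite('pics/w1s.png',cv2.resize(im[15:120,385:515],None,fx=5,fy=5,interpolation=cv2.INTER_CUBIC))
m=dict(np.load('w1.npz')); 
g=np.zeros(im.shape[:2],np.uint8); g[150:245,255:300]=1
k=((im.max(2)<60)&(g>0)).astype(np.uint8)
cnt=max(cv2.findContours(k,0,2)[0],key=cv2.contourArea); r=cv2.minAreaRect(cnt); print(r)
b=cv2.boxPoints(r)
W=np.array([onz('wrist',q,12,m) for q in b]); print(W.round(1),W.mean(0))
# image side: pixel mid of two ends of neck
for y in (80,100,120,140):
    row=im[y,255:305].min(1).astype(int); print(y,row)
```

```text
((276.0, 193.0), (80.0, 24.0), 90.0)
[[ 381.  -270.3   12. ]
 [ 399.3 -278.6   12. ]
 [ 370.2 -343.3   12. ]
 [ 350.8 -334.4   12. ]] [ 375.3212672  -306.64343203   12.        ]
80 [ 94  96  96  98  98  97  95  98  91  90 107 133 160 159 158 161 156 160
 158 165 168 165 164 163 163 164 168 161 140  96  92  95  93  98  94  93
  99  97  96  96  96  88  93  92  96  96  95  98  94  97]
100 [ 96 100  94  99  90  97  94  94  89  99 104 130 153 158 162 163 160 160
 159 163 169 163 165 163 161 165 164 164 148 110  94  98  93  94  91  91
  96  95  98  97  98  93  93 100  94  99  99  96 101  93]
120 [182 182 181 180 182 185 185 186 184 181 171 189 208 210 198 182 165 168
 186 197 181 166 166 163 159 160 166 166 155 130 104  94  94  95  92  95
  91  91  94  98  96  93  96  95  97  94  94  99  90  93]
140 [ 93  99  96  98 102  98  94 101  97  97  95 109 133 151 161 163 167 203
 244 252 252 252 252 252 251 252 246 223 195 152 107  92  94  96  96  91
  92  92  94  95  95  91  93  95  94  96  92  95  95  89]
```

View pics/w1s.png

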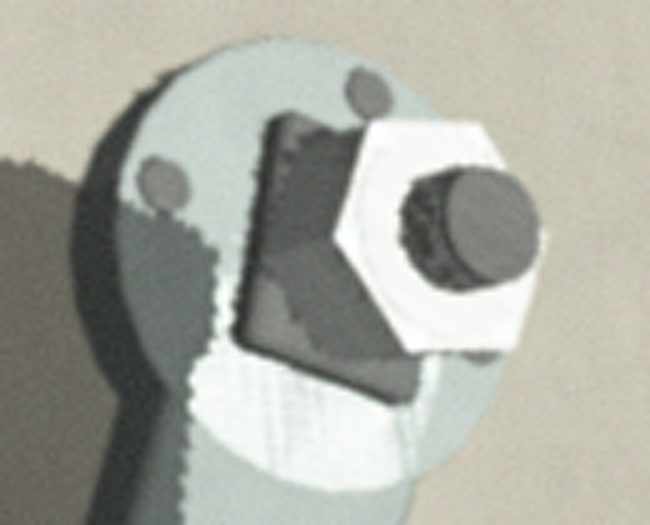

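Run:
```python
from h import *
m=dict(np.load('w1.npz'))
C=lambda x,y:(x/5+385-.4,y/5+15-.4)
P={n:onz('wrist',C(*q),34,m)[:2] for n,q in dict(a=(290,112),b=(255,325),c=(417,390)).items()}
print(P)
ang=lambda v:np.degrees(np.arctan2(v[1],v[0]))
print('flat dir',ang(P['a']-P['b']),np.linalg.norm(P['a']-P['b']),'end dir',ang(P['c']-P['b'])+90,np.linalg.norm(P['c']-P['b']))
s=onz('wrist',C(492,222),76,m); print('stud',s)
hexp=[(368,120),(482,122),(546,235),(515,352),(412,352),(335,235)]
H=np.array([onz('wrist',C(*q),62,m)[:2] for q in hexp]); print('hex c',H.mean(0), [ang(h-H.mean(0)) for h in H])
pt=onz('wrist',(406,194),42,m); print('post',pt); 
d=s-pt; print(np.hypot(*d[:2]), ang(d)+6.77)
g=np.array([389.7,-274.5]) 
for y,xs in ((80,(266.2,283.2)),(100,(266.2,283.7)),(140,(267,284.5))):
    print(onz('wrist',(sum(xs)/2,y),8,m))
```

```text
{'a': array([ 559.19836233, -235.76907966]), 'b': array([ 536.4778324 , -267.34835751]), 'c': array([ 563.22775896, -287.27003253])}
flat dir 54.26589352246702 38.903383785191984 end dir 53.32356029537603 33.3531363898327
stud [ 560.45189602 -262.02132466   76.        ]
hex c [ 561.15844923 -262.41770856] [np.float64(106.77453573768587), np.float64(44.03156733395549), np.float64(-14.438931381403503), np.float64(-75.51097629829788), np.float64(-133.51216422600226), np.float64(164.78610239345812)]
post [ 473.8515427 -343.0771941   42.       ]
118.61566155622477 49.87588723520396
[ 414.83906999 -217.79836287    8.        ]
[ 407.9101202  -233.45218064    8.        ]
[ 394.36240184 -264.63088129    8.        ]
```

Call:
{"api": "play_rows", "payload": {
  "rows": [
    {"tx": 6.7,"ty": -3.3,"tz": 40,"wx": 0,"wy": 0,"wz": 0,"grip": 0.4},
    {"tx": 6.7,"ty": -3.3,"tz": 80,"wx": 0,"wy": 0,"wz": 0,"grip": 0.4},
    {"tx": 6.7,"ty": -3.3,"tz": 110,"wx": 0,"wy": 0,"wz": 0,"grip": 0.4},
    {"tx": 6.7,"ty": -3.3,"tz": 126,"wx": 0,"wy": 0,"wz": 0,"grip": 0.4},
    {"tx": 6.7,"ty": -3.3,"tz": 134,"wx": 0,"wy": 0,"wz": 0,"grip": 0.4},
    {"tx": 6.7,"ty": -3.3,"tz": 138,"wx": 0,"wy": 0,"wz": 0,"grip": 0.4},
    {"tx": 6.7,"ty": -3.3,"tz": 139,"wx": 0,"wy": 0,"wz": 0,"grip": 0.4},
    {"tx": 6.7,"ty": -3.3,"tz": 139,"wx": 0,"wy": 0,"wz": 0,"grip": 0.4}
  ]
}}

```text
clock: 2.15
ee_pos: [376.4, -306.4, 12.2]
tool_rot: [0.841, 0.542, 0.0, 0.001]
force: [-0.5, -0.7, -0.6]
width: 34.1
```

Run:
```python
from h import *
np.set_printoptions(precision=2,suppress=True)
o,p,R=pose(); print(o['clock'],p,R.as_quat(),o['width'],o['force'])
im=vision.capture('wrist'); np.savez('w2.npz',im=im,**vision.camera_model('wrist'))
cv2.imwrite('pics/w2.png',im[:,:,::-1])
```

```text
2.15 [ 376.35 -306.37   12.23] [0.84 0.54 0.   0.  ] 34.083259162681365 [-0.5  -0.74 -0.58]
```

View pics/w2.png

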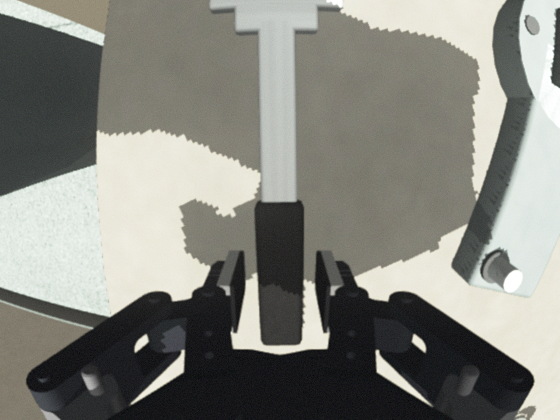

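Call:
{"api": "play_rows", "payload": {
  "rows": [
    {"tx": 0,"ty": 0,"tz": 1.5,"wx": 0,"wy": 0,"wz": 0,"grip": 0.3},
    {"tx": 0,"ty": 0,"tz": 1.5,"wx": 0,"wy": 0,"wz": 0,"grip": 0.1},
    {"tx": 0,"ty": 0,"tz": 1.5,"wx": 0,"wy": 0,"wz": 0,"grip": 0.1},
    {"tx": 0,"ty": 0,"tz": 1.5,"wx": 0,"wy": 0,"wz": 0,"grip": 0.1},
    {"tx": 0,"ty": 0,"tz": 1.5,"wx": 0,"wy": 0,"wz": 0,"grip": 0.1},
    {"tx": 0,"ty": 0,"tz": 1.5,"wx": 0,"wy": 0,"wz": 0,"grip": 0.1}
  ]
}}

```text
clock: 2.8
ee_pos: [376.4, -306.1, 10.8]
tool_rot: [0.84, 0.542, 0.0, 0.001]
force: [-0.4, 0.1, 5.6]
width: 20.2
```

Call:
{"api": "play_rows", "payload": {
  "rows": [
    {"tx": 0,"ty": 0,"tz": -5,"wx": 0,"wy": 0,"wz": 0,"grip": 0.0},
    {"tx": 0,"ty": 0,"tz": -15,"wx": 0,"wy": 0,"wz": 0,"grip": 0.0},
    {"tx": 0,"ty": 0,"tz": -30,"wx": 0,"wy": 0,"wz": 0,"grip": 0.0},
    {"tx": 0,"ty": 0,"tz": -50,"wx": 0,"wy": 0,"wz": 0,"grip": 0.0},
    {"tx": 0,"ty": 0,"tz": -70,"wx": 0,"wy": 0,"wz": 0,"grip": 0.0},
    {"tx": 0,"ty": 0,"tz": -80,"wx": 0,"wy": 0,"wz": 0,"grip": 0.0},
    {"tx": 0,"ty": 0,"tz": -80,"wx": 0,"wy": 0,"wz": 0,"grip": 0.0},
    {"tx": 0,"ty": 0,"tz": -80,"wx": 0,"wy": 0,"wz": 0,"grip": 0.0}
  ]
}}

```text
clock: 3.6
ee_pos: [375.6, -305.7, 89.8]
tool_rot: [0.84, 0.542, -0.0, -0.0]
force: [0.6, 0.2, -1.1]
width: 19.8
```

Run:
```python
from h import *
np.set_printoptions(precision=3,suppress=True)
o,p,R=pose(); print(o['clock'],p,R.as_quat(),o['width'],o['force'],o['wrist_torque'],R.inv().apply(o['wrist_torque']),o['joint_pos'])
im=vision.capture('wrist'); np.savez('w3.npz',im=im,**vision.camera_model('wrist'))
cv2.imwrite('pics/w3.png',im[:,:,::-1])
im=vision.capture('scene'); cv2.imwrite('pics/s3.png',cv2.resize(im[180:340,160:360,::-1],None,fx=3.5,fy=3.5))
im=vision.capture('top'); cv2.imwrite('pics/t3.png',im[:,:,::-1])
```

```text
3.6 [ 375.603 -305.674   89.801] [ 0.84   0.542 -0.    -0.   ] 19.792745642579522 [ 0.609  0.193 -1.06 ] [-0.187  0.095  0.033] [ 0.009 -0.21  -0.033] [ 0.855  0.441 -0.288  2.095  0.207  0.632  0.   ]
```

View pics/w3.png

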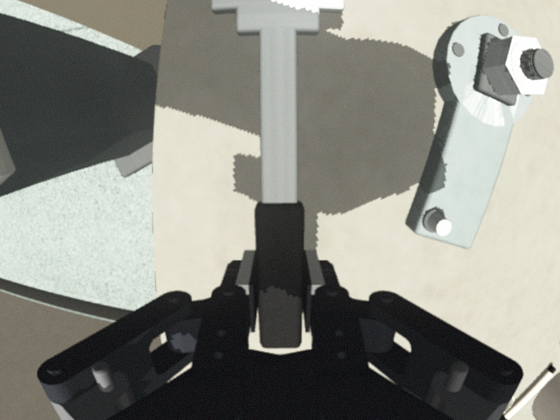

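View pics/s3.png

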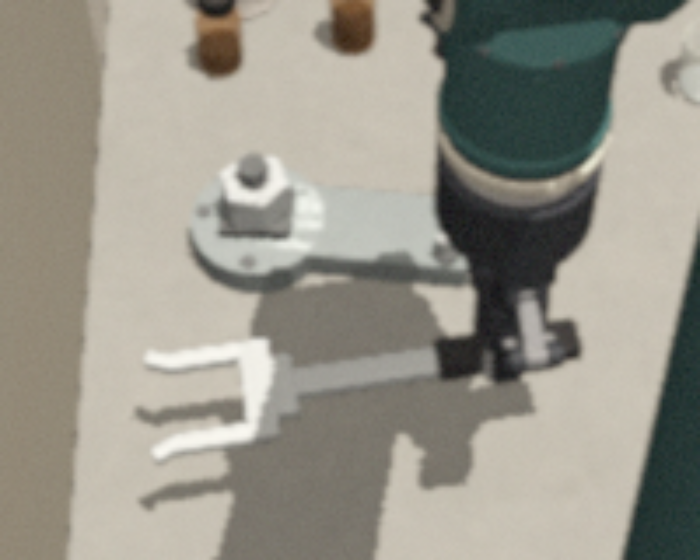

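```bash
python3 - <<'E'
from h import *
np.set_printoptions(precision=2,suppress=True)
m=dict(np.load('w3.npz')); o,p,R=pose()
T=lambda uv,dz:R.inv().apply(onz('wrist',uv,p[2]+dz,m)-p)
print('collar',T((278,32),-2.8),T((238,32),-2.8),T((318,32),-2.8),'grip front',T((279,203),1.2))
print('step', T((236,10),-2.8),T((343,10),-2.8))
im=m['im']
for y in (50,90,130,170):
    r=im[y,235:325].astype(int).min(1); g=np.abs(np.diff(r)); 
    l=np.argmax(g[:45]); rr=45+np.argmax(g[45:]); print(y,235+l+.5,235+rr+.5,T((235+(l+rr)/2+.5,y),-2.8))
s=T((0,0),0)
C=lambda uv,z:onz('wrist',uv,z,m)
print('stud',C((538,64),76),'post',C((444,229),42))
E
python3 - <<'E'
import cv2
im=cv2.imread('pics/t3.png'); cv2.imwrite('pics/t3c.png',cv2.resize(im[170:310,160:320],None,fx=4,fy=4,interpolation=cv2.INTER_CUBIC))
E
```

```text
collar [108.3   -1.16   2.85] [108.73 -17.8    2.88] [108.64  15.45   2.82] grip front [35.96 -0.79 -1.18]
step [118.97 -18.78   2.89] [119.52  26.26   2.81]
50 259.5 294.5 [100.29  -1.58   2.85]
90 260.5 295.5 [83.1  -1.17  2.84]
130 243.5 296.5 [66.31 -4.51  2.84]
170 260.5 296.5 [49.36 -0.99  2.82]
stud [ 554.14 -260.94   76.  ] post [ 473.96 -342.87   42.  ]
```

View pics/t3c.png

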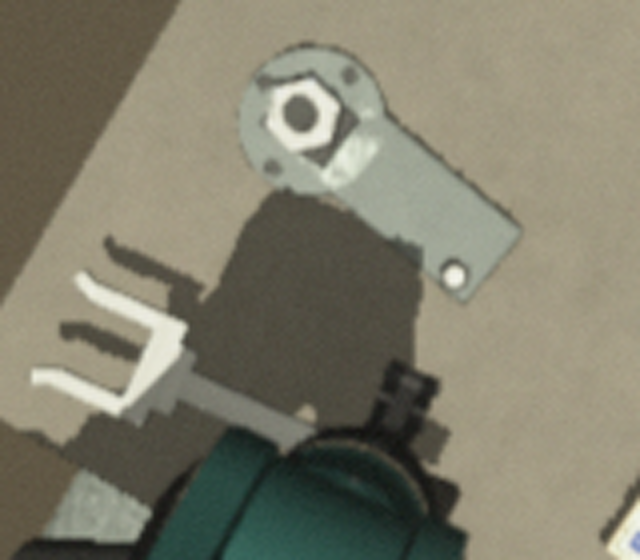

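Call:
{"api": "play_rows", "payload": {
  "rows": [
    {"tx": -30,"ty": 0,"tz": 0,"wx": 0,"wy": 0,"wz": 0,"grip": 0.0},
    {"tx": -65,"ty": 5,"tz": 0,"wx": 0,"wy": 0,"wz": 2,"grip": 0.0},
    {"tx": -95,"ty": 25,"tz": 0,"wx": 0,"wy": 0,"wz": 4,"grip": 0.0},
    {"tx": -95,"ty": 60,"tz": 0,"wx": 0,"wy": 0,"wz": 8,"grip": 0.0},
    {"tx": -95,"ty": 90,"tz": 2,"wx": 0,"wy": 0,"wz": 11,"grip": 0.0},
    {"tx": -95,"ty": 106.8,"tz": 10,"wx": 0,"wy": 0,"wz": 11.9,"grip": 0.0},
    {"tx": -95,"ty": 106.8,"tz": 18,"wx": 0,"wy": 0,"wz": 11.9,"grip": 0.0},
    {"tx": -95,"ty": 106.8,"tz": 18,"wx": 0,"wy": 0,"wz": 11.9,"grip": 0.0}
  ]
}}

```text
clock: 4.55
ee_pos: [432.4, -434.7, 69.4]
tool_rot: [0.892, 0.452, -0.001, -0.003]
force: [0.4, 1.3, -2.5]
width: 20.2
```

Run:
```python
from h import *
np.set_printoptions(precision=3,suppress=True)
o,p,R=pose(); print(o['clock'],p,R.as_quat(),o['width'],o['force'],o['wrist_torque'],o['joint_pos'])
im=vision.capture('wrist'); np.savez('w4.npz',im=im,p=p,q=R.as_quat(),**vision.camera_model('wrist'))
cv2.imwrite('pics/w4.png',im[:,:,::-1])
im=vision.capture('top'); cv2.imwrite('pics/t4.png',cv2.resize(im[170:310,200:360,::-1],None,fx=4,fy=4,interpolation=cv2.INTER_CUBIC))
im=vision.capture('scene'); cv2.imwrite('pics/s4.png',cv2.resize(im[180:340,160:360,::-1],None,fx=3.5,fy=3.5))
```

```text
4.55 [ 432.368 -434.693   69.352] [ 0.892  0.452 -0.001 -0.003] 20.237140235893413 [ 0.351  1.271 -2.478] [-0.099  0.189 -0.033] [ 0.883  0.633 -0.201  1.791  0.176  0.74  -0.042]
```

View pics/w4.png

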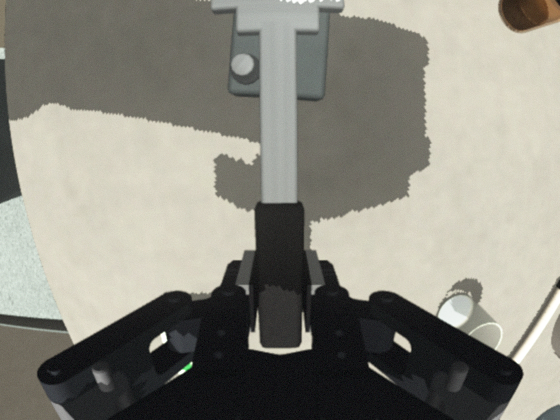

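View pics/t4.png

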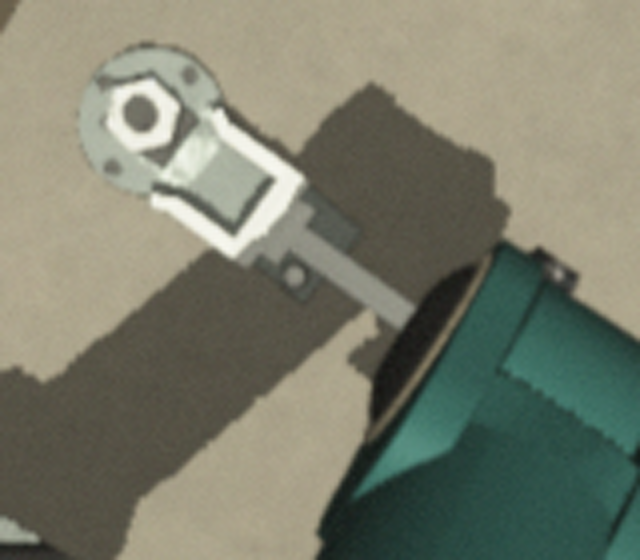

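View pics/s4.png

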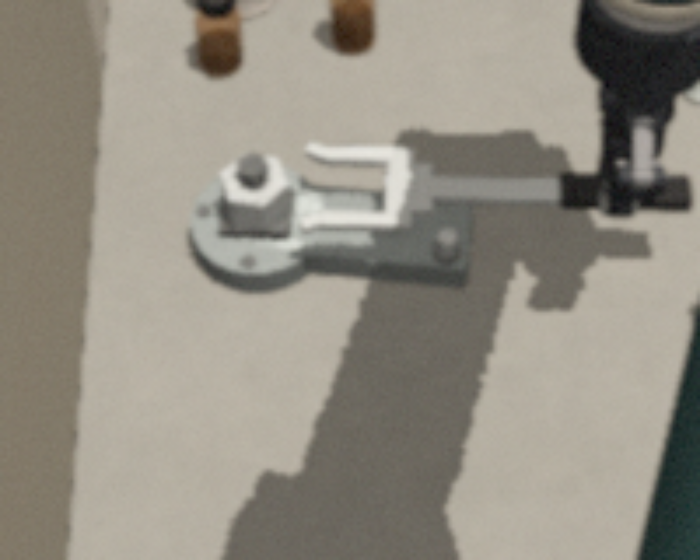

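Run:
```python
from h import *
np.set_printoptions(precision=2,suppress=True)
m=dict(np.load('w4.npz')); p=m['p']; R=Ro.from_quat(m['q']); print(np.degrees(2*np.arctan2(m['q'][1],m['q'][0])))
T=lambda x,y:(x/4+200-.375,y/4+170-.375)
z=p[2]-2.8
tips=[onz('top',T(*q),z)[:2] for q in [(217,115),(155,200)]]
back=[onz('top',T(*q),z)[:2] for q in [(303,182),(238,260)]]
sp=onz('top',T(140,110),76); po=onz('top',T(294,276),42)
tm=sum(tips)/2; bm=sum(back)/2; u=R.as_matrix()[:2,0]
print('tips',tm,'sp',sp,'post',po); d=sp[:2]-tm; v=np.array([u[1],-u[0]])
print('axis dist tip->spindle',d@u,'lat',d@v,'jaw dist',d@u+25, 'dir head',np.degrees(np.arctan2(*(tm-bm)[::-1])))
print('post rel tcp',(po[:2]-p[:2])@u,(po[:2]-p[:2])@v)
pw=onz('wrist',(245,66),42,m); print('post wrist',pw,(pw[:2]-p[:2])@u,(pw[:2]-p[:2])@v)
```

```text
53.79424854028642
tips [ 539.19 -288.27] sp [ 563.83 -264.69   76.  ] post [ 475.79 -345.08   42.  ]
axis dist tip->spindle 33.57410611475543 lat 5.9520054938876035 jaw dist 58.57410611475543 dir head 53.10841814331429
post rel tcp 97.9614051305945 -17.89823217583919
post wrist [ 475.61 -345.61   42.  ] 97.42362908289653 -17.732282254638697
```

Call:
{"api": "play_rows", "payload": {
  "rows": [
    {"tx": 0,"ty": 4,"tz": 8,"wx": 0,"wy": 0,"wz": 0,"grip": 0.0},
    {"tx": 0,"ty": 4,"tz": 18,"wx": 0,"wy": 0,"wz": 0,"grip": 0.0},
    {"tx": 0,"ty": 4,"tz": 26,"wx": 0,"wy": 0,"wz": 0,"grip": 0.0},
    {"tx": 0,"ty": 4,"tz": 30,"wx": 0,"wy": 0,"wz": 0,"grip": 0.0},
    {"tx": 0,"ty": 4,"tz": 32,"wx": 0,"wy": 0,"wz": 0,"grip": 0.0},
    {"tx": 0,"ty": 4,"tz": 32,"wx": 0,"wy": 0,"wz": 0,"grip": 0.0}
  ]
}}

```text
clock: 5.3
ee_pos: [437.2, -438.5, 39.6]
tool_rot: [0.892, 0.452, -0.0, -0.0]
force: [0.0, -0.4, -2.3]
width: 19.9
```

```bash
cat > snap.py <<'E'
import sys
from h import *
np.set_printoptions(precision=3,suppress=True)
t=sys.argv[1]
o,p,R=pose(); print(o['clock'],p,R.as_quat(),o['width'],o['force'],R.inv().apply(o['wrist_torque']),o['joint_pos'])
for n in sys.argv[2]:
    if n=='w':
        im=vision.capture('wrist'); np.savez(t+'.npz',im=im,p=p,q=R.as_quat(),**vision.camera_model('wrist'))
        cv2.imwrite(f'pics/w{t}.png',im[:,:,::-1])
    if n=='t':
        im=vision.capture('top'); cv2.imwrite(f'pics/t{t}.png',cv2.resize(im[170:310,200:360,::-1],None,fx=4,fy=4,interpolation=cv2.INTER_CUBIC))
    if n=='s':
        im=vision.capture('scene'); cv2.imwrite(f'pics/s{t}.png',cv2.resize(im[180:340,160:360,::-1],None,fx=3.5,fy=3.5))
E
python3 snap.py 5 wts
```

```text
5.3 [ 437.165 -438.494   39.571] [ 0.892  0.452 -0.    -0.   ] 19.94524634387386 [ 0.034 -0.446 -2.311] [ 0.023 -0.247  0.053] [ 0.874  0.683 -0.19   1.786  0.188  0.69  -0.053]
```

View pics/t5.png

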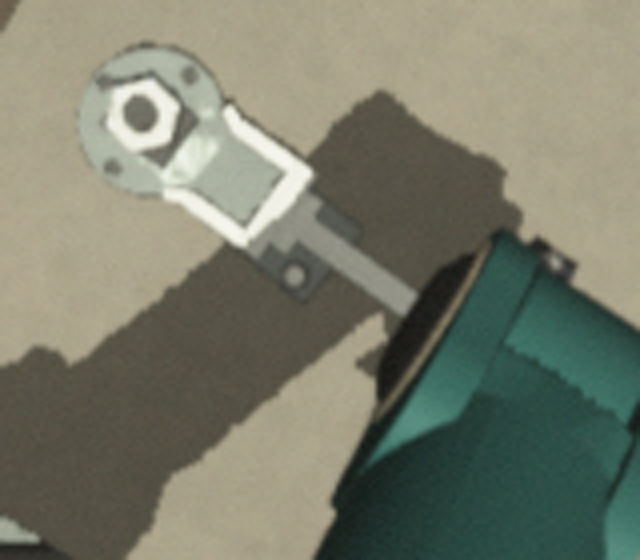

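View pics/s5.png

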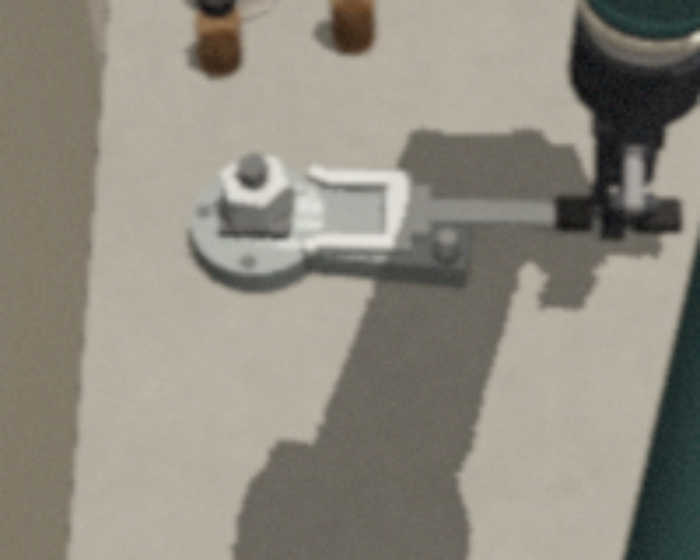

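View pics/w5.png

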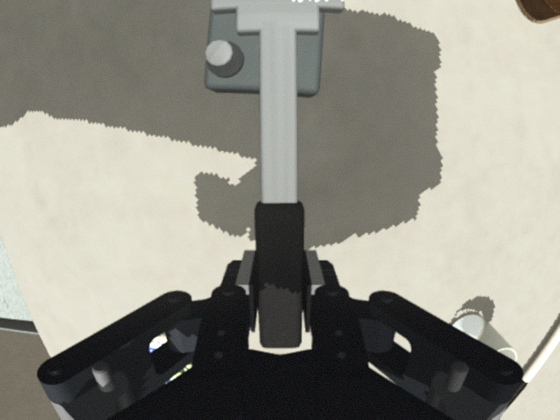

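```bash
cat > rel.py <<'E'
from h import *
import sys
np.set_printoptions(precision=2,suppress=True)
def rel(f,wpost,tips,sp):
    m=dict(np.load(f)); p=m['p']; R=Ro.from_quat(m['q']); u=R.as_matrix()[:2,0]; v=R.as_matrix()[:2,1]
    T=lambda x,y:(x/4+200-.375,y/4+170-.375)
    pw=onz('wrist',wpost,42,m)[:2]-p[:2]; print('post wrist',pw@u,pw@v)
    t=[onz('top',T(*q),p[2]-2.8)[:2] for q in tips]; s=onz('top',T(*sp),76)[:2]; d=s-sum(t)/2
    print('jaw dist',d@u+25,'lat',d@v,'ang',np.degrees(np.arctan2(u[1],u[0])))
E
python3 - <<'E'
from rel import *
rel('5.npz',(220,54),[(230,107),(167,193)],(141,114))
E
```

```text
post wrist 98.19051505514526 -24.455172168651007
jaw dist 56.45969957819568 lat -2.5485075199121456 ang 53.74610604685817
```

Call:
{"api": "play_rows", "payload": {
  "rows": [
    {"tx": 0,"ty": -2,"tz": 2,"wx": 0,"wy": 0,"wz": 0,"grip": 0.0},
    {"tx": 0,"ty": -2,"tz": 4,"wx": 0,"wy": 0,"wz": 0,"grip": 0.0},
    {"tx": 0,"ty": -2,"tz": 4,"wx": 0,"wy": 0,"wz": 0,"grip": 0.0},
    {"tx": 0,"ty": -2,"tz": 4,"wx": 0,"wy": 0,"wz": 0,"grip": 0.0}
  ]
}}

```text
clock: 5.85
ee_pos: [435.6, -437.6, 36.0]
tool_rot: [0.892, 0.452, -0.0, 0.0]
force: [0.2, -0.1, -2.4]
width: 20.1
```

Call:
{"api": "play_rows", "payload": {
  "rows": [
    {"tx": 0,"ty": 0,"tz": 0.7,"wx": 0,"wy": 0,"wz": 0,"grip": 0.0},
    {"tx": 0,"ty": 0,"tz": 0.7,"wx": 0,"wy": 0,"wz": 0,"grip": 0.0},
    {"tx": 0,"ty": 0,"tz": 0.7,"wx": 0,"wy": 0,"wz": 0,"grip": 0.0}
  ]
}}

```text
clock: 6.15
ee_pos: [435.6, -437.6, 35.3]
tool_rot: [0.892, 0.452, -0.0, 0.0]
force: [-0.8, 0.8, -1.1]
width: 20.6
```

```bash
python3 snap.py 6 wt
```

```text
6.15 [ 435.643 -437.6     35.334] [ 0.892  0.452 -0.     0.   ] 20.610866481035963 [-0.79   0.802 -1.15 ] [ 0.028 -0.162 -0.066] [ 0.873  0.687 -0.188  1.792  0.19   0.68  -0.054]
```

View pics/t6.png

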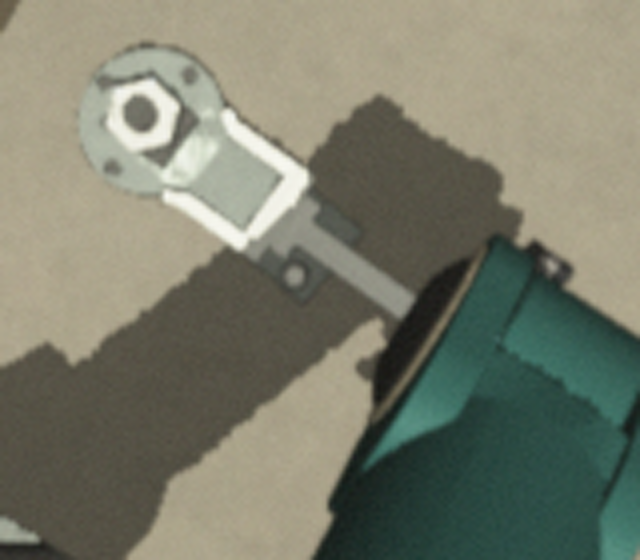

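View pics/w6.png

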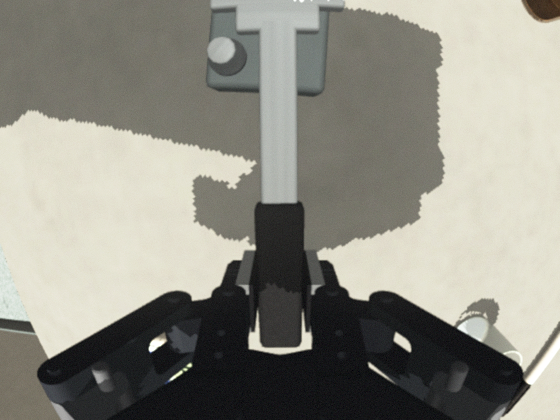

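Call:
{"api": "play_rows", "payload": {
  "rows": [
    {"tx": 4,"ty": 0,"tz": 0.3,"wx": 0,"wy": 0,"wz": 0,"grip": 0.0},
    {"tx": 8,"ty": 0,"tz": 0.3,"wx": 0,"wy": 0,"wz": 0,"grip": 0.0},
    {"tx": 12,"ty": 0,"tz": 0.3,"wx": 0,"wy": 0,"wz": 0,"grip": 0.0},
    {"tx": 16,"ty": 0,"tz": 0.3,"wx": 0,"wy": 0,"wz": 0,"grip": 0.0},
    {"tx": 20,"ty": 0,"tz": 0.3,"wx": 0,"wy": 0,"wz": 0,"grip": 0.0},
    {"tx": 22,"ty": 0,"tz": 0.3,"wx": 0,"wy": 0,"wz": 0,"grip": 0.0},
    {"tx": 22,"ty": 0,"tz": 0.3,"wx": 0,"wy": 0,"wz": 0,"grip": 0.0}
  ]
}}

```text
clock: 6.95
ee_pos: [449.3, -419.0, 35.0]
tool_rot: [0.892, 0.452, 0.0, -0.0]
force: [0.0, 0.6, -1.2]
width: 20.0
```

```bash
python3 snap.py 7 ts
```

```text
6.95 [ 449.31  -419.006   35.005] [ 0.892  0.452  0.    -0.   ] 20.019403494904882 [ 0.027  0.608 -1.236] [-0.021  0.174 -0.07 ] [ 0.837  0.684 -0.188  1.8    0.189  0.675 -0.09 ]
```

View pics/t7.png

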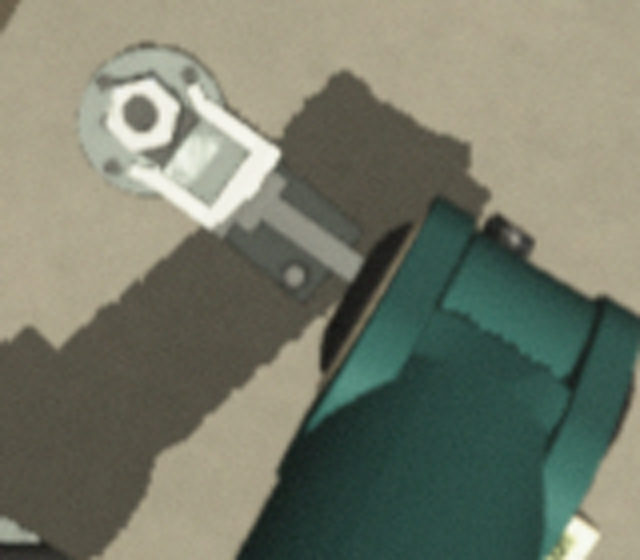

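View pics/s7.png

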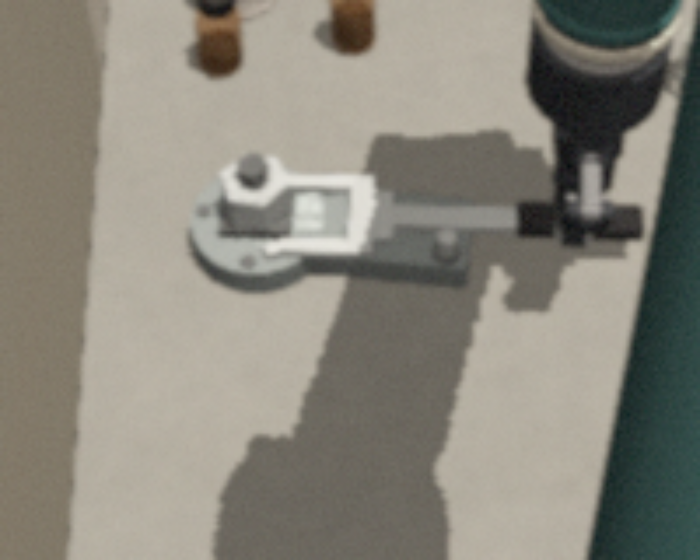

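Call:
{"api": "play_rows", "payload": {
  "rows": [
    {"tx": 4,"ty": 0,"tz": 0,"wx": 0,"wy": 0,"wz": 0,"grip": 0.0},
    {"tx": 8,"ty": 0,"tz": 0,"wx": 0,"wy": 0,"wz": 0,"grip": 0.0},
    {"tx": 12,"ty": 0,"tz": 0,"wx": 0,"wy": 0,"wz": 0,"grip": 0.0},
    {"tx": 15,"ty": 0,"tz": 0,"wx": 0,"wy": 0,"wz": 0,"grip": 0.0},
    {"tx": 15,"ty": 0,"tz": 0,"wx": 0,"wy": 0,"wz": 0,"grip": 0.0}
  ]
}}

```text
clock: 7.55
ee_pos: [458.3, -406.8, 35.0]
tool_rot: [0.892, 0.452, 0.0, -0.0]
force: [0.7, 0.2, -0.8]
width: 20.0
```

Call:
{"api": "play_rows", "payload": {
  "rows": [
    {"tx": 4,"ty": 0,"tz": 0,"wx": 0,"wy": 0,"wz": 0,"grip": 0.0},
    {"tx": 8,"ty": 0,"tz": 0,"wx": 0,"wy": 0,"wz": 0,"grip": 0.0},
    {"tx": 10,"ty": 0,"tz": 0,"wx": 0,"wy": 0,"wz": 0,"grip": 0.0},
    {"tx": 10,"ty": 0,"tz": 0,"wx": 0,"wy": 0,"wz": 0,"grip": 0.0}
  ]
}}

```text
clock: 7.95
ee_pos: [464.0, -398.9, 35.0]
tool_rot: [0.892, 0.452, 0.0, -0.0]
force: [1.8, 0.6, -0.9]
width: 19.8
```

```bash
python3 snap.py 8 ts
```

```text
7.95 [ 464.023 -398.921   34.99 ] [ 0.892  0.452  0.    -0.   ] 19.83038445076178 [ 1.805  0.605 -0.877] [-0.064  0.181 -0.032] [ 0.796  0.681 -0.187  1.807  0.189  0.671 -0.131]
```

View pics/t8.png

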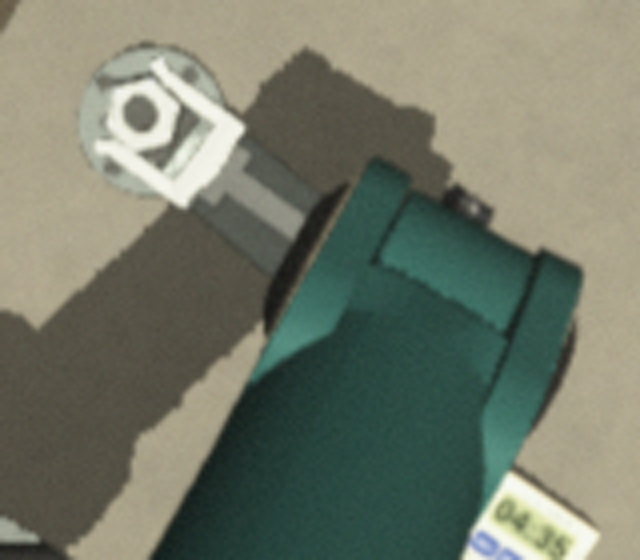

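View pics/s8.png

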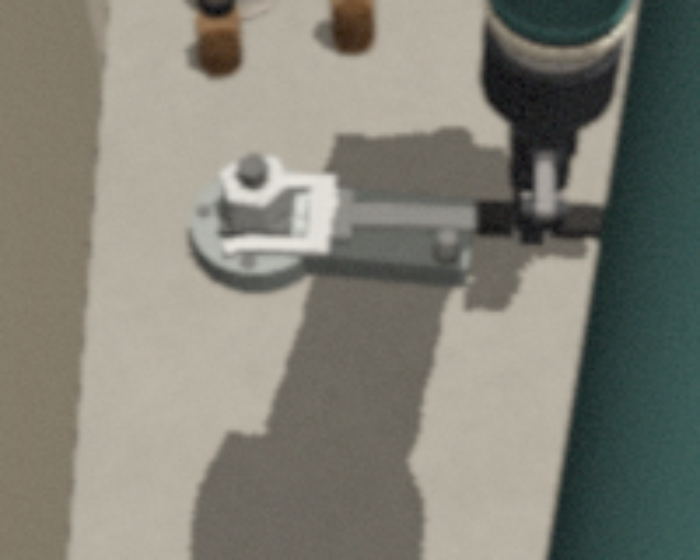

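Sliding on cleanly, low force. About 6–10 mm left.

Call:
{"api": "play_rows", "payload": {
  "rows": [
    {"tx": 2,"ty": 0,"tz": 0,"wx": 0,"wy": 0,"wz": 0,"grip": 0.0},
    {"tx": 4,"ty": 0,"tz": 0,"wx": 0,"wy": 0,"wz": 0,"grip": 0.0},
    {"tx": 4,"ty": 0,"tz": 0,"wx": 0,"wy": 0,"wz": 0,"grip": 0.0}
  ]
}}

```text
clock: 8.35
ee_pos: [466.0, -396.2, 35.0]
tool_rot: [0.892, 0.452, 0.0, 0.0]
force: [-0.7, -1.1, -0.3]
width: 20.1
```

Call:
{"api": "play_rows", "payload": {
  "rows": [
    {"tx": 2,"ty": 0,"tz": 0,"wx": 0,"wy": 0,"wz": 0,"grip": 0.0},
    {"tx": 2,"ty": 0,"tz": 0,"wx": 0,"wy": 0,"wz": 0,"grip": 0.0}
  ]
}}

```text
clock: 8.55
ee_pos: [467.2, -394.5, 35.0]
tool_rot: [0.892, 0.452, 0.0, 0.0]
force: [-0.6, -0.3, -1.3]
width: 19.7
```

Call:
{"api": "play_rows", "payload": {
  "rows": [
    {"tx": 2,"ty": 0,"tz": 0,"wx": 0,"wy": 0,"wz": 0,"grip": 0.0},
    {"tx": 2,"ty": 0,"tz": 0,"wx": 0,"wy": 0,"wz": 0,"grip": 0.0}
  ]
}}

```text
clock: 8.75
ee_pos: [468.5, -392.9, 35.0]
tool_rot: [0.892, 0.452, 0.0, 0.0]
force: [0.2, 0.3, -1.3]
width: 20.1
```

```bash
python3 snap.py 9 ts
```

```text
8.75 [ 468.461 -392.868   35.021] [0.892 0.452 0.    0.   ] 20.115033864308913 [ 0.224  0.342 -1.256] [-0.091 -0.028 -0.008] [ 0.783  0.68  -0.187  1.808  0.189  0.671 -0.144]
```

View pics/t9.png

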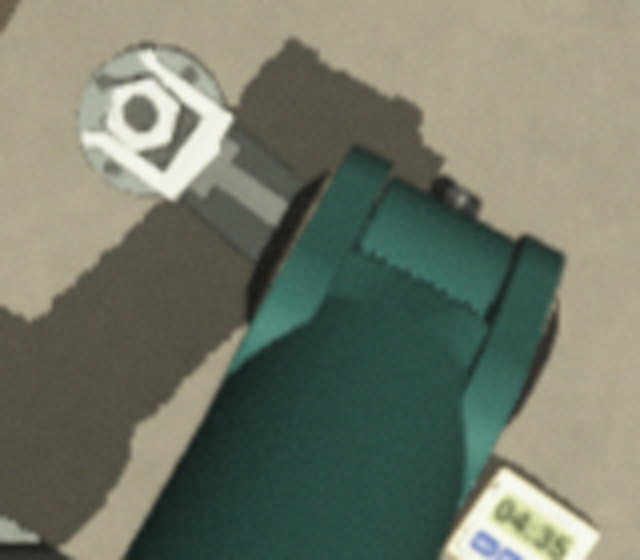

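Call:
{"api": "play_rows", "payload": {
  "rows": [
    {"tx": 1.5,"ty": 0,"tz": 0,"wx": 0,"wy": 0,"wz": 0,"grip": 0.0},
    {"tx": 1.5,"ty": 0,"tz": 0,"wx": 0,"wy": 0,"wz": 0,"grip": 0.0}
  ]
}}

```text
clock: 9.05
ee_pos: [469.2, -391.8, 35.0]
tool_rot: [0.892, 0.452, 0.0, -0.0]
force: [0.4, -1.0, -0.4]
width: 20.3
```

Call:
{"api": "play_rows", "payload": {
  "rows": [
    {"tx": 1.5,"ty": 0,"tz": 0,"wx": 0,"wy": 0,"wz": 0,"grip": 0.0},
    {"tx": 1.5,"ty": 0,"tz": 0,"wx": 0,"wy": 0,"wz": 0,"grip": 0.0}
  ]
}}

```text
clock: 9.25
ee_pos: [469.4, -391.5, 35.0]
tool_rot: [0.892, 0.452, -0.001, 0.0]
force: [-2.4, -3.5, -0.7]
width: 20.1
```

Call:
{"api": "play_rows", "payload": {
  "rows": [
    {"tx": 0.7,"ty": 0,"tz": 0,"wx": 0,"wy": 0,"wz": 0,"grip": 0.0},
    {"tx": 0.7,"ty": 0,"tz": 0,"wx": 0,"wy": 0,"wz": 0,"grip": 0.0}
  ]
}}

```text
clock: 9.45
ee_pos: [469.4, -391.4, 35.0]
tool_rot: [0.892, 0.452, -0.001, 0.0]
force: [-2.0, -3.7, -0.6]
width: 20.0
```

```bash
python3 snap.py 10 tw
```

```text
9.45 [ 469.422 -391.421   34.975] [ 0.892  0.452 -0.001  0.   ] 20.00822270180919 [-2.045 -3.673 -0.639] [-0.031 -1.058  0.022] [ 0.778  0.68  -0.185  1.808  0.19   0.671 -0.15 ]
```

View pics/t10.png

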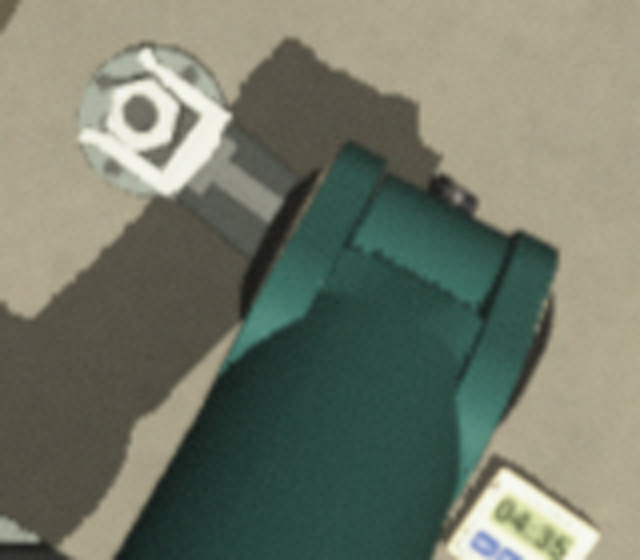

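View pics/w10.png

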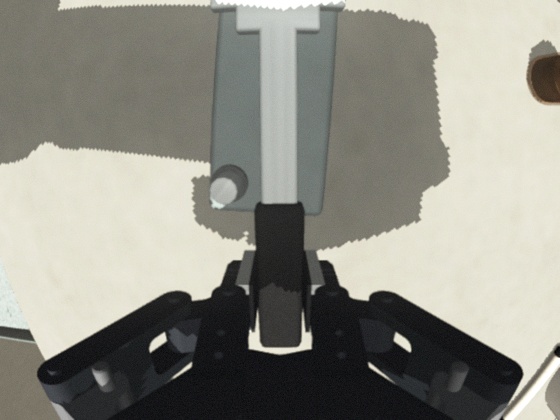

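Call:
{"api": "play_rows", "payload": {
  "rows": [
    {"tx": -2.2,"ty": 0,"tz": 0,"wx": 0,"wy": 0,"wz": 0,"grip": 0.0},
    {"tx": -2.2,"ty": 0,"tz": 0,"wx": 0,"wy": 0,"wz": 0,"grip": 0.0},
    {"tx": -2.2,"ty": 0,"tz": 0,"wx": 0,"wy": 0,"wz": 0,"grip": 0.3},
    {"tx": -2.2,"ty": 0,"tz": 0,"wx": 0,"wy": 0,"wz": 0,"grip": 0.5},
    {"tx": -2.2,"ty": 0,"tz": 0,"wx": 0,"wy": 0,"wz": 0,"grip": 0.5},
    {"tx": -2.2,"ty": 0,"tz": -10,"wx": 0,"wy": 0,"wz": 0,"grip": 0.5},
    {"tx": -2.2,"ty": 0,"tz": -45,"wx": 0,"wy": 0,"wz": 0,"grip": 0.5},
    {"tx": -2.2,"ty": 0,"tz": -90,"wx": 0,"wy": 0,"wz": 0,"grip": 0.6}
  ]
}}

```text
clock: 10.35
ee_pos: [468.0, -390.8, 124.7]
tool_rot: [0.892, 0.452, -0.001, -0.002]
force: [0.9, -1.6, -0.1]
width: 50.9
```

Call:
{"api": "play_rows", "payload": {
  "rows": [
    {"tx": 0,"ty": 0,"tz": -20,"wx": 0,"wy": 0,"wz": 0,"grip": 0.7},
    {"tx": 0,"ty": 0,"tz": -20,"wx": 0,"wy": 0,"wz": 0,"grip": 0.7}
  ]
}}

```text
clock: 10.55
ee_pos: [471.3, -393.3, 149.8]
tool_rot: [0.892, 0.452, 0.002, 0.004]
force: [-0.2, -0.6, -0.3]
width: 59.9
```

```bash
python3 snap.py 11 tw
```

```text
10.55 [ 471.33  -393.335  149.781] [0.892 0.452 0.002 0.004] 59.86981460460303 [-0.175 -0.634 -0.272] [ 0.003  0.017 -0.024] [ 0.809  0.519 -0.223  1.762  0.145  0.868 -0.111]
```

View pics/w11.png

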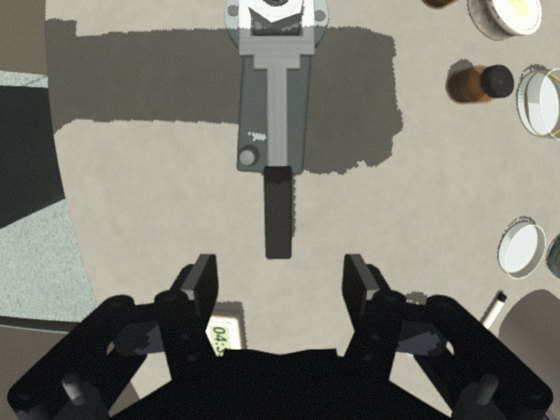

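View pics/t11.png

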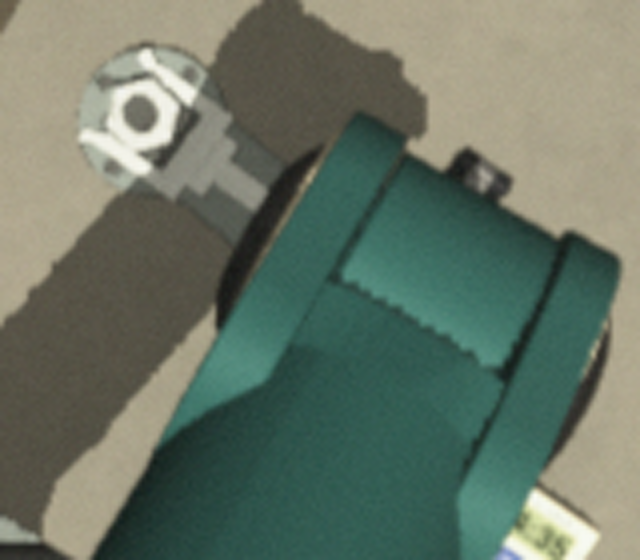

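Call:
{"api": "play_rows", "payload": {
  "rows": [
    {"tx": 25,"ty": 0,"tz": 0,"wx": 0,"wy": 0,"wz": -7,"grip": 0.8},
    {"tx": 55,"ty": 0,"tz": 0,"wx": 0,"wy": 0,"wz": -14,"grip": 0.8},
    {"tx": 90,"ty": 0,"tz": 0,"wx": 0,"wy": 0,"wz": -22,"grip": 0.8},
    {"tx": 120,"ty": -1,"tz": 0,"wx": 0,"wy": 0,"wz": -30,"grip": 0.8},
    {"tx": 145,"ty": -2,"tz": 0,"wx": 0,"wy": 0,"wz": -38,"grip": 0.8},
    {"tx": 157.8,"ty": -2.7,"tz": 0,"wx": 0,"wy": 0,"wz": -46,"grip": 0.8},
    {"tx": 157.8,"ty": -2.7,"tz": 0,"wx": 0,"wy": 0,"wz": -51.6,"grip": 0.8},
    {"tx": 157.8,"ty": -2.7,"tz": 0,"wx": 0,"wy": 0,"wz": -51.6,"grip": 0.8}
  ]
}}

```text
clock: 11.45
ee_pos: [559.5, -262.0, 143.2]
tool_rot: [0.606, 0.796, -0.0, -0.002]
force: [-0.2, -1.5, 0.5]
width: 68.1
```

Call:
{"api": "play_rows", "payload": {
  "rows": [
    {"tx": 0,"ty": 0,"tz": 0,"wx": 0,"wy": 0,"wz": 0,"grip": 0.8},
    {"tx": 0,"ty": 0,"tz": 0,"wx": 0,"wy": 0,"wz": 0,"grip": 0.8}
  ]
}}

```text
clock: 11.65
ee_pos: [559.6, -263.5, 144.3]
tool_rot: [0.607, 0.794, -0.0, -0.001]
force: [-0.2, -0.4, -0.6]
width: 68.6
```

```bash
python3 snap.py 12 tw
```

```text
11.65 [ 559.58  -263.513  144.305] [ 0.607  0.794 -0.    -0.001] 68.6316335489762 [-0.228 -0.402 -0.615] [0.04  0.003 0.024] [ 0.717  0.574 -0.449  1.734  0.305  0.904  0.405]
```

View pics/w12.png

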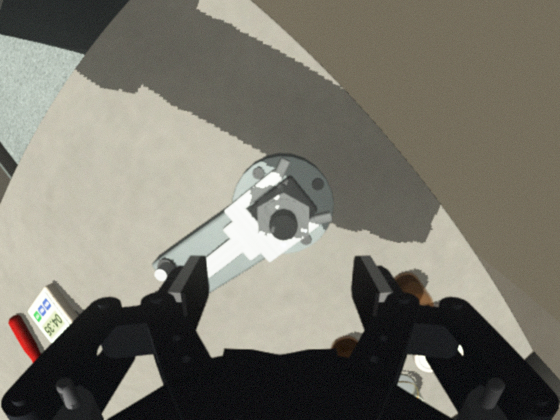

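View pics/t12.png

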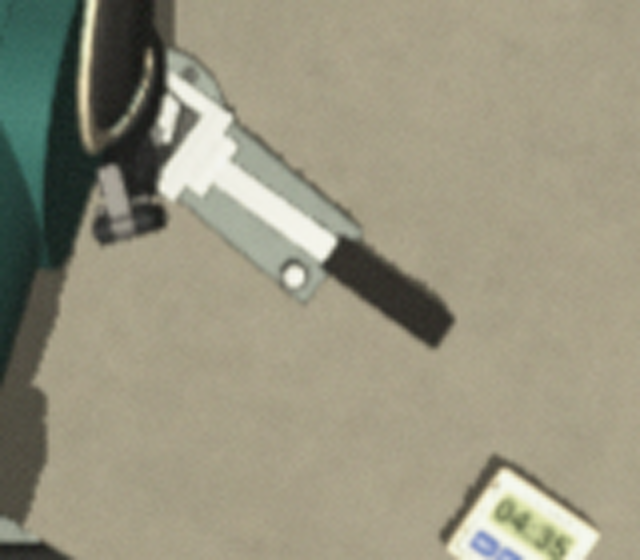

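Run:
```python
from h import *
im=np.load('12.npz')['im'][:,:,::-1]
cv2.imwrite('pics/w12c.png',cv2.resize(im[145:255,225:345],None,fx=5,fy=5,interpolation=cv2.INTER_CUBIC))
```

```text
(no output)
```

View pics/w12c.png

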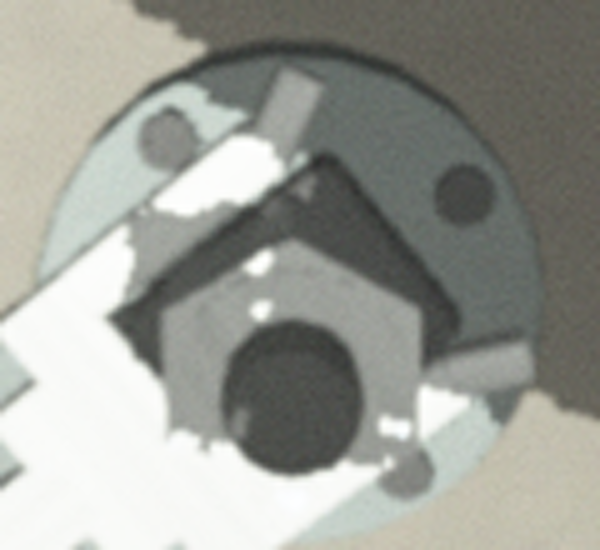

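Run:
```python
from h import *
np.set_printoptions(precision=2,suppress=True)
m=dict(np.load('12.npz')); p=m['p']; R=Ro.from_quat(m['q'])
C=lambda x,y:(x/5+225-.4,y/5+145-.4)
for q,z in [((292,397),76),((163,310),62),((421,305),62),((292,240),62)]:
    X=onz('wrist',C(*q),z,m); print(X,R.inv().apply(X-p))
print(np.degrees(2*np.arctan2(m['q'][1],m['q'][0])))
```

```text
[ 561.21 -259.2    76.  ] [ 3.69  2.79 68.3 ]
[ 542.06 -256.16   62.  ] [ 11.64 -14.89  82.33]
[ 576.2  -246.11   62.  ] [12.39 20.7  82.29]
[ 556.6  -241.96   62.  ] [21.54  2.87 82.31]
105.19580010624803
```

Call:
{"api": "play_rows", "payload": {
  "rows": [
    {"tx": 1,"ty": 3.3,"tz": 20,"wx": 0,"wy": 0,"wz": -0.2,"grip": 0.7},
    {"tx": 1,"ty": 3.3,"tz": 50,"wx": 0,"wy": 0,"wz": -0.2,"grip": 0.7},
    {"tx": 1,"ty": 3.3,"tz": 75,"wx": 0,"wy": 0,"wz": -0.2,"grip": 0.6},
    {"tx": 1,"ty": 3.3,"tz": 90,"wx": 0,"wy": 0,"wz": -0.2,"grip": 0.55},
    {"tx": 1,"ty": 3.3,"tz": 97,"wx": 0,"wy": 0,"wz": -0.2,"grip": 0.55},
    {"tx": 1,"ty": 3.3,"tz": 97,"wx": 0,"wy": 0,"wz": -0.2,"grip": 0.55},
    {"tx": 1,"ty": 3.3,"tz": 97,"wx": 0,"wy": 0,"wz": -0.2,"grip": 0.55}
  ]
}}

```text
clock: 12.45
ee_pos: [564.0, -261.4, 49.0]
tool_rot: [0.605, 0.796, 0.0, 0.001]
force: [0.5, 0.3, -0.1]
width: 46.7
```

```bash
python3 snap.py 13 ws
```

```text
12.45 [ 563.987 -261.402   48.963] [0.605 0.796 0.    0.001] 46.69111704237699 [ 0.511  0.338 -0.058] [0.02  0.014 0.   ] [ 0.67   0.704 -0.396  1.769  0.378  0.742  0.349]
```

View pics/w13.png

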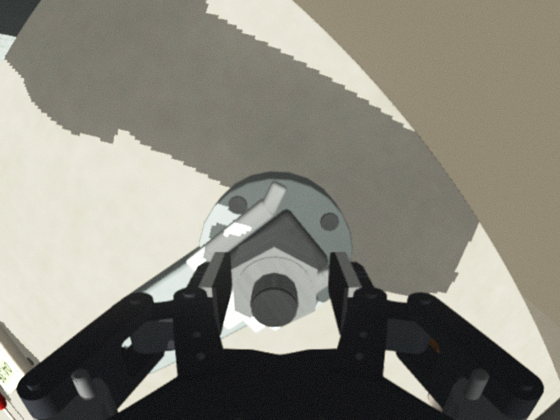

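View pics/s13.png

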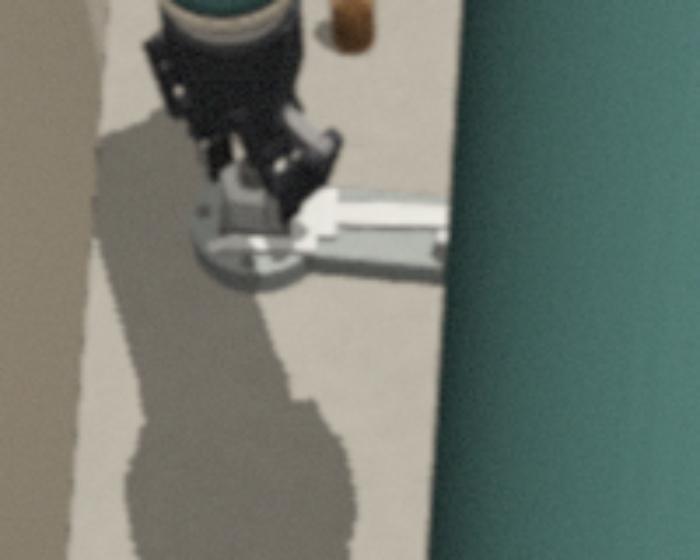

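Run:
```python
from h import *
im=np.load('13.npz')['im'][:,:,::-1]
cv2.imwrite('pics/w13c.png',cv2.resize(im[195:345,185:375],None,fx=4,fy=4,interpolation=cv2.INTER_CUBIC))
```

```text
(no output)
```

View pics/w13c.png

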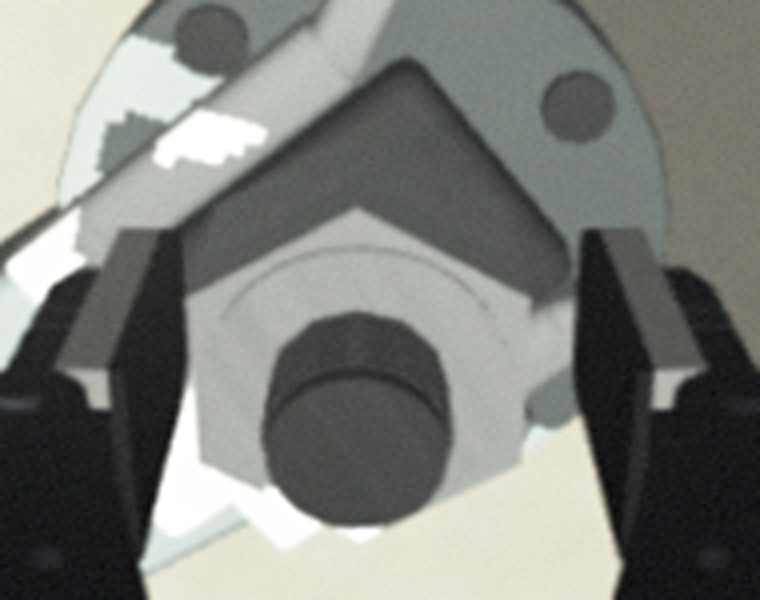

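Call:
{"api": "play_rows", "payload": {
  "rows": [
    {"tx": 0,"ty": -2.2,"tz": 2.5,"wx": 0,"wy": 0,"wz": 0,"grip": 0.5},
    {"tx": 0,"ty": -2.2,"tz": 2.5,"wx": 0,"wy": 0,"wz": 0,"grip": 0.5},
    {"tx": 0,"ty": -2.2,"tz": 2.5,"wx": 0,"wy": 0,"wz": 0,"grip": 0.35},
    {"tx": 0,"ty": -2.2,"tz": 2.5,"wx": 0,"wy": 0,"wz": 0,"grip": 0.2},
    {"tx": 0,"ty": -2.2,"tz": 2.5,"wx": 0,"wy": 0,"wz": 0,"grip": 0.0},
    {"tx": 0,"ty": -2.2,"tz": 2.5,"wx": 0,"wy": 0,"wz": 0,"grip": 0.0},
    {"tx": 0,"ty": -2.2,"tz": 2.5,"wx": 0,"wy": 0,"wz": 0,"grip": 0.0}
  ]
}}

```text
clock: 13.25
ee_pos: [561.6, -261.9, 46.1]
tool_rot: [0.605, 0.796, 0.0, 0.001]
force: [0.2, 0.4, 5.8]
width: 34.6
```

```bash
cat > st.py <<'E'
from h import *
np.set_printoptions(precision=3,suppress=True)
o,p,R=pose(); x=R.as_matrix()[:,0]
print('t',o['clock'],'p',p,'w',o['width'],'F',o['force'],'Ttool',R.inv().apply(o['wrist_torque']),'x-angle deg',np.degrees(np.arctan2(x[1],x[0])),'q',o['joint_pos'])
E
python3 st.py
```

```text
t 13.25 p [ 561.558 -261.878   46.08 ] w 34.556520383877604 F [0.243 0.391 5.767] Ttool [0.089 0.062 0.014] x-angle deg 105.54595987746092 q [ 0.672  0.706 -0.394  1.775  0.38   0.736  0.349]
```

Call:
{"api": "play_rows", "payload": {
  "rows": [
    {"tx": 0,"ty": 0,"tz": 0,"wx": 0,"wy": 0,"wz": 0,"grip": 0.5},
    {"tx": 0,"ty": 0,"tz": -2,"wx": 0,"wy": 0,"wz": 0,"grip": 0.5},
    {"tx": 0,"ty": 0,"tz": -2.5,"wx": 0,"wy": 0,"wz": 0,"grip": 0.3},
    {"tx": 0,"ty": 0,"tz": -2.5,"wx": 0,"wy": 0,"wz": 0,"grip": 0.0},
    {"tx": 0,"ty": 0,"tz": -2.5,"wx": 0,"wy": 0,"wz": 0,"grip": 0.0},
    {"tx": 0,"ty": 0,"tz": -2.5,"wx": 0,"wy": 0,"wz": 0,"grip": 0.0},
    {"tx": 0,"ty": 0,"tz": -2.5,"wx": 0,"wy": 0,"wz": 0,"grip": 0.0}
  ]
}}

```text
clock: 13.95
ee_pos: [561.4, -261.6, 48.0]
tool_rot: [0.605, 0.796, 0.0, 0.0]
force: [2.9, 0.9, -0.4]
width: 34.7
```

```bash
python3 st.py
```

```text
t 13.95 p [ 561.388 -261.564   47.995] w 34.660431131586776 F [ 2.948  0.886 -0.408] Ttool [-0.482  0.058 -0.02 ] x-angle deg 105.55872034819055 q [ 0.673  0.703 -0.395  1.775  0.378  0.739  0.351]
```

Call:
{"api": "play_rows", "payload": {
  "rows": [
    {"tx": 0,"ty": 0,"tz": 0,"wx": 0,"wy": 0,"wz": 4,"grip": 0.0},
    {"tx": 0,"ty": 0,"tz": 0,"wx": 0,"wy": 0,"wz": 10,"grip": 0.0},
    {"tx": 0,"ty": 0,"tz": 0,"wx": 0,"wy": 0,"wz": 16,"grip": 0.0},
    {"tx": 0,"ty": 0,"tz": 0,"wx": 0,"wy": 0,"wz": 22,"grip": 0.0},
    {"tx": 0,"ty": 0,"tz": 0,"wx": 0,"wy": 0,"wz": 28,"grip": 0.0}
  ]
}}

```text
clock: 14.45
ee_pos: [562.2, -261.5, 48.1]
tool_rot: [0.781, 0.625, 0.001, 0.001]
force: [3.8, 1.1, -4.1]
width: 34.7
```

```bash
python3 st.py;  python3 snap.py 14 ts
```

```text
t 14.45 p [ 562.181 -261.536   48.053] w 34.65945575130041 F [ 3.761  1.11  -4.133] Ttool [-0.877  0.369 -0.166] x-angle deg 77.35880772832101 q [ 0.586  0.681 -0.276  1.78   0.264  0.714 -0.052]
14.45 [ 562.181 -261.536   48.053] [0.781 0.625 0.001 0.001] 34.65945575130041 [ 3.761  1.11  -4.133] [-0.877  0.369 -0.166] [ 0.586  0.681 -0.276  1.78   0.264  0.714 -0.052]
```

View pics/t14.png

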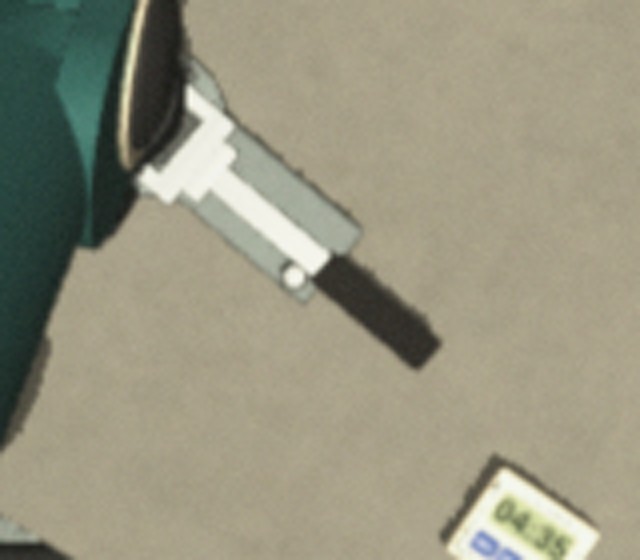

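View pics/s14.png

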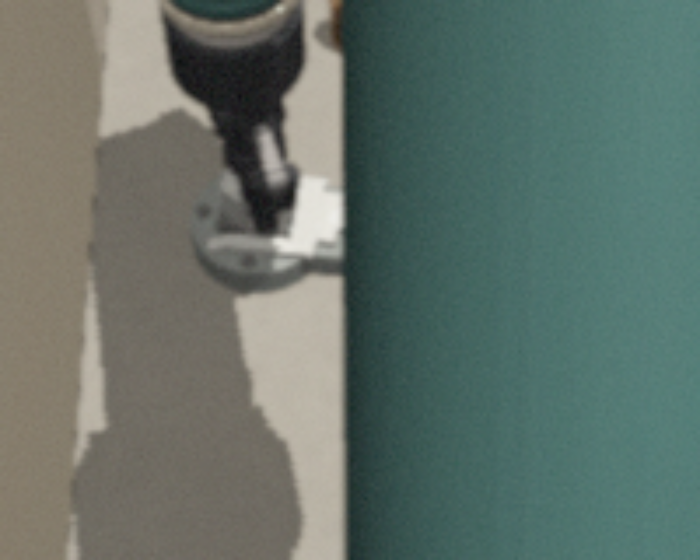

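Call:
{"api": "play_rows", "payload": {
  "rows": [
    {"tx": 0,"ty": 0,"tz": 0,"wx": 0,"wy": 0,"wz": 5,"grip": 0.0},
    {"tx": 0,"ty": 0,"tz": 0,"wx": 0,"wy": 0,"wz": 11,"grip": 0.0},
    {"tx": 0,"ty": 0,"tz": 0,"wx": 0,"wy": 0,"wz": 17,"grip": 0.0},
    {"tx": 0,"ty": 0,"tz": 0,"wx": 0,"wy": 0,"wz": 23,"grip": 0.0},
    {"tx": 0,"ty": 0,"tz": 0,"wx": 0,"wy": 0,"wz": 29,"grip": 0.0},
    {"tx": 0,"ty": 0,"tz": 0,"wx": 0,"wy": 0,"wz": 35,"grip": 0.0},
    {"tx": 0,"ty": 0,"tz": 0,"wx": 0,"wy": 0,"wz": 40,"grip": 0.0}
  ]
}}

```text
clock: 15.25
ee_pos: [563.1, -262.1, 48.1]
tool_rot: [0.947, 0.322, 0.002, 0.001]
force: [7.6, -1.0, -5.8]
width: 35.3
```

```bash
python3 st.py
```

```text
t 15.25 p [ 563.12  -262.071   48.106] w 35.285401428747015 F [ 7.607 -1.004 -5.848] Ttool [-1.154  1.205 -0.213] x-angle deg 37.52876502800778 q [ 0.458  0.663 -0.103  1.789  0.098  0.691 -0.614]
```

Call:
{"api": "play_rows", "payload": {
  "rows": [
    {"tx": 0.9,"ty": 1.2,"tz": 0,"wx": 0,"wy": 0,"wz": 4,"grip": 0.0},
    {"tx": 0.9,"ty": 1.4,"tz": 0,"wx": 0,"wy": 0,"wz": 8,"grip": 0.0},
    {"tx": 0.9,"ty": 1.5,"tz": 0,"wx": 0,"wy": 0,"wz": 12,"grip": 0.0}
  ]
}}

```text
clock: 15.55
ee_pos: [563.5, -262.4, 48.0]
tool_rot: [0.975, 0.221, 0.001, 0.0]
force: [3.8, -0.2, -2.7]
width: 34.8
```

```bash
python3 st.py
```

```text
t 15.55 p [ 563.457 -262.391   48.019] w 34.82113285855296 F [ 3.791 -0.197 -2.726] Ttool [-0.324  0.898 -0.176] x-angle deg 25.576250647486976 q [ 0.419  0.662 -0.05   1.788  0.048  0.692 -0.781]
```

Call:
{"api": "play_rows", "payload": {
  "rows": [
    {"tx": 0.5,"ty": 0.2,"tz": 0,"wx": 0,"wy": 0,"wz": 4,"grip": 0.0},
    {"tx": 0.5,"ty": 0.3,"tz": 0,"wx": 0,"wy": 0,"wz": 8,"grip": 0.0},
    {"tx": 0.5,"ty": 0.4,"tz": 0,"wx": 0,"wy": 0,"wz": 12,"grip": 0.0}
  ]
}}

```text
clock: 15.85
ee_pos: [563.7, -262.8, 48.0]
tool_rot: [0.993, 0.118, 0.0, 0.0]
force: [3.1, -0.3, -1.0]
width: 34.5
```

```bash
python3 st.py
```

```text
t 15.85 p [ 563.662 -262.756   48.043] w 34.49587027220669 F [ 3.087 -0.274 -0.974] Ttool [-0.18   0.661 -0.267] x-angle deg 13.575485475058453 q [ 0.38   0.66   0.003  1.789 -0.003  0.691 -0.949]
```

Call:
{"api": "play_rows", "payload": {
  "rows": [
    {"tx": 0.2,"ty": 0.2,"tz": 0,"wx": 0,"wy": 0,"wz": 3,"grip": 0.0},
    {"tx": 0.2,"ty": 0.2,"tz": 0,"wx": 0,"wy": 0,"wz": 6,"grip": 0.0}
  ]
}}

```text
clock: 16.05
ee_pos: [563.7, -262.9, 48.0]
tool_rot: [0.998, 0.067, 0.0, 0.0]
force: [1.8, 0.2, -0.7]
width: 34.8
```

```bash
python3 st.py
```

```text
t 16.05 p [ 563.714 -262.869   47.999] w 34.8340395186304 F [ 1.778  0.236 -0.667] Ttool [-0.046  0.609 -0.597] x-angle deg 7.679146764626646 q [ 0.36   0.66   0.03   1.79  -0.028  0.691 -1.031]
```

Call:
{"api": "play_rows", "payload": {
  "rows": [
    {"tx": 0.1,"ty": 0.1,"tz": 0,"wx": 0,"wy": 0,"wz": 2,"grip": 0.0},
    {"tx": 0.1,"ty": 0.1,"tz": 0,"wx": 0,"wy": 0,"wz": 4,"grip": 0.0},
    {"tx": 0.1,"ty": 0.2,"tz": 0,"wx": 0,"wy": 0,"wz": 5.5,"grip": 0.0}
  ]
}}

```text
clock: 16.35
ee_pos: [563.7, -263.1, 48.0]
tool_rot: [1.0, 0.018, 0.0, 0.0]
force: [2.5, -1.7, -0.3]
width: 35.0
```

```bash
python3 st.py; python3 st.py | cut -c1-10
```

```text
t 16.35 p [ 563.748 -263.089   48.01 ] w 35.01800564249453 F [ 2.477 -1.689 -0.333] Ttool [-0.14   0.581 -0.789] x-angle deg 2.052404270263204 q [ 0.342  0.661  0.055  1.791 -0.052  0.691 -1.11 ]
t 16.35 p
```

Call:
{"api": "play_rows", "payload": {
  "rows": [
    {"tx": 0,"ty": 0.1,"tz": 0,"wx": 0,"wy": 0,"wz": 1.5,"grip": 0.0},
    {"tx": 0,"ty": 0.1,"tz": 0,"wx": 0,"wy": 0,"wz": 3.5,"grip": 0.0}
  ]
}}

```text
clock: 16.55
ee_pos: [563.8, -263.2, 48.0]
tool_rot: [1.0, -0.013, 0.0, 0.0]
force: [2.3, -1.4, -1.1]
width: 34.8
```

```bash
python3 st.py; python3 snap.py 15 wt
```

```text
t 16.55 p [ 563.765 -263.207   48.032] w 34.83431599650692 F [ 2.342 -1.369 -1.058] Ttool [-0.142  0.643 -0.993] x-angle deg -1.525199399088098 q [ 0.331  0.661  0.07   1.792 -0.067  0.691 -1.159]
16.55 [ 563.765 -263.207   48.032] [ 1.    -0.013  0.     0.   ] 34.83431599650692 [ 2.342 -1.369 -1.058] [-0.142  0.643 -0.993] [ 0.331  0.661  0.07   1.792 -0.067  0.691 -1.159]
```

View pics/w15.png

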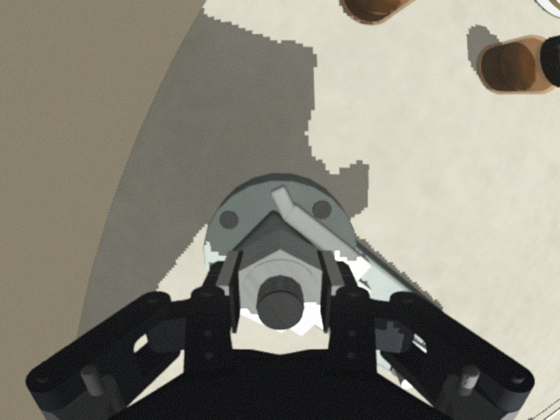

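View pics/t15.png

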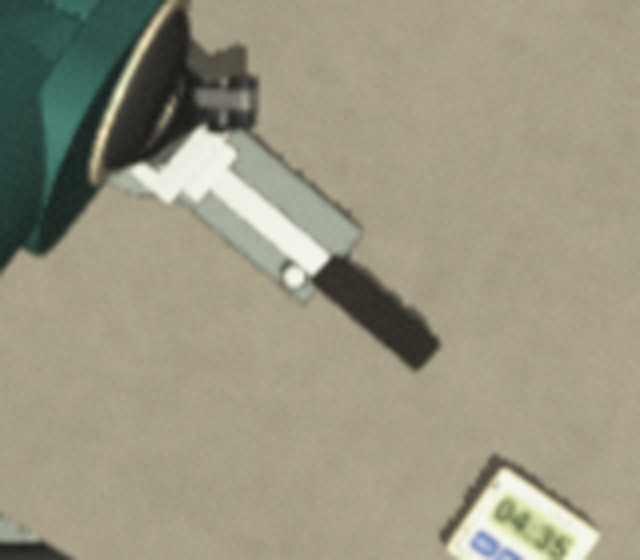

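Call:
{"api": "play_rows", "payload": {
  "rows": [
    {"tx": 0,"ty": 0,"tz": 0,"wx": 0,"wy": 0,"wz": 1.2,"grip": 0.0}
  ]
}}

```text
clock: 16.75
ee_pos: [563.8, -263.2, 48.0]
tool_rot: [1.0, -0.023, 0.0, 0.0]
force: [2.6, -0.9, -1.0]
width: 35.0
```

```bash
python3 st.py
```

```text
t 16.75 p [ 563.753 -263.199   48.009] w 35.00708393777067 F [ 2.555 -0.887 -1.046] Ttool [-0.248  0.651 -1.046] x-angle deg -2.6686812937790565 q [ 0.327  0.661  0.076  1.792 -0.072  0.691 -1.175]
```

Call:
{"api": "play_rows", "payload": {
  "rows": [
    {"tx": 0,"ty": 0,"tz": 0,"wx": 0,"wy": 0,"wz": 0,"grip": 0.0},
    {"tx": 0,"ty": 0,"tz": 0,"wx": 0,"wy": 0,"wz": 0,"grip": 0.0}
  ]
}}

```text
clock: 16.95
ee_pos: [563.7, -263.2, 48.0]
tool_rot: [1.0, -0.023, 0.0, 0.0]
force: [3.2, -1.4, -0.3]
width: 34.7
```

```bash
python3 st.py
```

```text
t 16.95 p [ 563.726 -263.188   47.978] w 34.66823195798117 F [ 3.17  -1.432 -0.325] Ttool [-0.204  0.653 -0.84 ] x-angle deg -2.6598711158867148 q [ 0.327  0.661  0.076  1.793 -0.072  0.691 -1.175]
```

Call:
{"api": "play_rows", "payload": {
  "rows": [
    {"tx": 0,"ty": 0,"tz": 0,"wx": 0,"wy": 0,"wz": 0,"grip": 0.7},
    {"tx": 0,"ty": 0,"tz": 0,"wx": 0,"wy": 0,"wz": 0,"grip": 0.7},
    {"tx": 0,"ty": 0,"tz": 0,"wx": 0,"wy": 0,"wz": 0,"grip": 0.7},
    {"tx": 0,"ty": 0,"tz": -5,"wx": 0,"wy": 0,"wz": 0,"grip": 0.7},
    {"tx": 0,"ty": 0,"tz": -25,"wx": 0,"wy": 0,"wz": 0,"grip": 0.7},
    {"tx": 0,"ty": 0,"tz": -60,"wx": 0,"wy": 0,"wz": 0,"grip": 0.7},
    {"tx": 0,"ty": 0,"tz": -100,"wx": 0,"wy": 0,"wz": 0,"grip": 0.7},
    {"tx": 0,"ty": 0,"tz": -130,"wx": 0,"wy": 0,"wz": 0,"grip": 0.7}
  ]
}}

```text
clock: 17.75
ee_pos: [564.0, -263.2, 180.7]
tool_rot: [1.0, -0.024, 0.001, 0.0]
force: [0.3, -0.3, -0.3]
width: 59.9
```

Call:
{"api": "play_rows", "payload": {
  "rows": [
    {"tx": -40,"ty": 0,"tz": -20,"wx": 0,"wy": 0,"wz": 0,"grip": 0.7},
    {"tx": -80,"ty": 0,"tz": -20,"wx": 0,"wy": 0,"wz": 0,"grip": 0.7},
    {"tx": -80,"ty": 0,"tz": -20,"wx": 0,"wy": 0,"wz": 0,"grip": 0.7}
  ]
}}

```text
clock: 18.05
ee_pos: [478.5, -259.8, 198.7]
tool_rot: [1.0, -0.025, -0.001, -0.0]
force: [0.6, 0.2, -0.0]
width: 59.4
```

```bash
python3 snap.py 16 wts
python3 - <<'E'
from h import *
im=vision.capture('scene'); cv2.imwrite('pics/sfull.png',im[:,:,::-1])
E
```

```text
18.05 [ 478.527 -259.808  198.711] [ 1.    -0.025 -0.001 -0.   ] 59.43220461380466 [ 0.552  0.216 -0.008] [-0.002  0.002  0.009] [ 0.351  0.338  0.103  1.905 -0.042  0.904 -1.147]
```

View pics/w16.png

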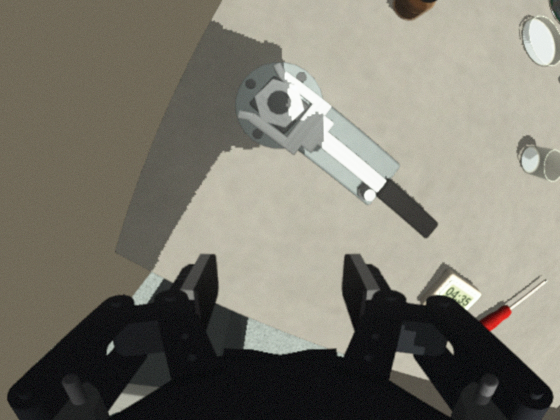

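View pics/t16.png

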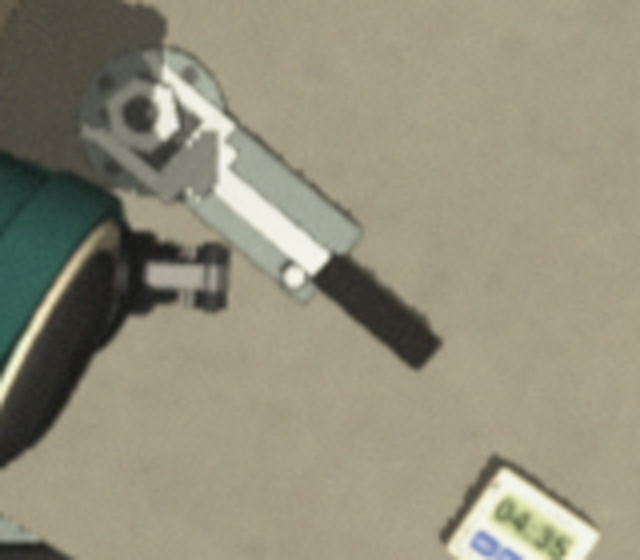

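View pics/sfull.png

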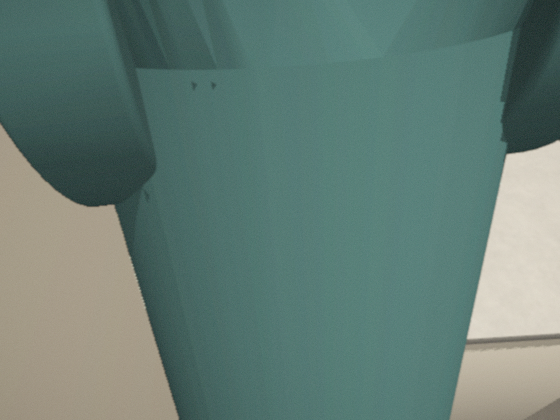

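Run:
```python
from h import *
im=vision.capture('top')[:,:,::-1]; a=cv2.imread('pics/top0.png')
for n,(x,y) in dict(v1=(261,136),v2=(299,150),bk=(379,225)).items():
    s=np.s_[y-12:y+12,x-12:x+12]; print(n,np.abs(a[s].astype(int)-im[s]).mean())
ctrl.close_job()
```

```text
v1 3.7349537037037037
v2 3.5283564814814814
bk 4.211805555555555
the job is handed in; nothing more can be done
```

The height stop is locked and the job is handed in, at about 18 s of the 67 s allowed.

- **Spanner:** I slid it flat along the arm onto the adjusting nut until the throat met the nut with about 4 N. I then backed it off about 1 mm and let go.
- **Locknut:** I gripped it once and turned it about 108° clockwise. The spanner swung onto the stop post first, and the nut bit after about 92°.
- **Torque:** It peaked at about 1.05 N m while turning and read 0.84 N m when held still. My estimate of the squeeze before letting go is 0.3 rad, worked out from the torque slope; nothing measures it directly.

**Last checks:**
- The top and wrist views after I let go show the spanner still on the nut with its handle against the post, and the gripper clear of everything.
- The patches around both vials and the beaker match the first top picture apart from what looks like image noise, so they do not appear to have moved.
- The last scene picture was blocked by the arm and confirmed nothing.

My first grip on the locknut sat a little too low, and the wrist read about 6 N vertically. I raised it 2 mm and gripped again before turning. The first two move calls were refused for missing keys; the arm did not move.

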